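Pack the good circuit boards and snap the case shut

TASK

Pull every circuit board up out of the slotted white rack: stand each whole board fully down in a free slot of the foam in the open grey case, and put each short, snapped-off board in the steel scrap tray. When the rack is empty, swing the case lid over and press its front edge down past the catch until it snaps fully shut. Leave the screwdriver, the tape and the bottle where they are.

Things in the scene. Friction and masses are not known exactly. Their poses are not given: they have to be found in the camera images.
- board_a: green circuit board on edge in a rack slot, 4 mm thick, 70 mm tall, 60 g; either whole (90 mm long) or snapped short (58 mm), else alike. Black connector block to grip, 10 mm thick, 44 long, 14 tall, centred on its top edge, flush with the top, sticking out on both faces. Origin: middle of the lower edge; x through the thickness, y along the length, z up. May be absent.
- board_a_end1 (a point): middle of the +y end edge of board_a, 35 mm above its lower edge; end1 and end2 are 90 mm apart on a whole board, 58 mm on a snapped one
- board_a_end2 (a point): middle of the -y end edge of board_a, 35 mm above its lower edge; end1 and end2 are 90 mm apart on a whole board, 58 mm on a snapped one
- board_b: green circuit board on edge in a rack slot, 4 mm thick, 70 mm tall, 60 g; either whole (90 mm long) or snapped short (58 mm), else alike. Black connector block to grip, 10 mm thick, 44 long, 14 tall, centred on its top edge, flush with the top, sticking out on both faces. Origin: middle of the lower edge; x through the thickness, y along the length, z up. May be absent.
- board_b_end1 (a point): middle of the +y end edge of board_b, 35 mm above its lower edge; end1 and end2 are 90 mm apart on a whole board, 58 mm on a snapped one
- board_b_end2 (a point): middle of the -y end edge of board_b, 35 mm above its lower edge; end1 and end2 are 90 mm apart on a whole board, 58 mm on a snapped one
- board_c: green circuit board on edge in a rack slot, 4 mm thick, 70 mm tall, 60 g; either whole (90 mm long) or snapped short (58 mm), else alike. Black connector block to grip, 10 mm thick, 44 long, 14 tall, centred on its top edge, flush with the top, sticking out on both faces. Origin: middle of the lower edge; x through the thickness, y along the length, z up. May be absent.
- board_c_end1 (a point): middle of the +y end edge of board_c, 35 mm above its lower edge; end1 and end2 are 90 mm apart on a whole board, 58 mm on a snapped one
- board_c_end2 (a point): middle of the -y end edge of board_c, 35 mm above its lower edge; end1 and end2 are 90 mm apart on a whole board, 58 mm on a snapped one
- board_d: green circuit board on edge in a rack slot, 4 mm thick, 70 mm tall, 60 g; either whole (90 mm long) or snapped short (58 mm), else alike. Black connector block to grip, 10 mm thick, 44 long, 14 tall, centred on its top edge, flush with the top, sticking out on both faces. Origin: middle of the lower edge; x through the thickness, y along the length, z up. May be absent.
- board_d_end1 (a point): middle of the +y end edge of board_d, 35 mm above its lower edge; end1 and end2 are 90 mm apart on a whole board, 58 mm on a snapped one
- board_d_end2 (a point): middle of the -y end edge of board_d, 35 mm above its lower edge; end1 and end2 are 90 mm apart on a whole board, 58 mm on a snapped one
- board_e: green circuit board on edge in a rack slot, 4 mm thick, 70 mm tall, 60 g; either whole (90 mm long) or snapped short (58 mm), else alike. Black connector block to grip, 10 mm thick, 44 long, 14 tall, centred on its top edge, flush with the top, sticking out on both faces. Origin: middle of the lower edge; x through the thickness, y along the length, z up. May be absent.
- board_e_end1 (a point): middle of the +y end edge of board_e, 35 mm above its lower edge; end1 and end2 are 90 mm apart on a whole board, 58 mm on a snapped one
- board_e_end2 (a point): middle of the -y end edge of board_e, 35 mm above its lower edge; end1 and end2 are 90 mm apart on a whole board, 58 mm on a snapped one
- rack: fixed white plastic rack 236 x 112 x 30 mm; five slots run along its y, at x = -92, -46, 0, 46, 92 mm, each 6 mm wide, 96 mm long, floor 6 mm above the underside, so boards stick out 46 mm. Boards stand in the middle of their slots. Origin: centre of the underside.
- case: fixed grey case 180 (x) x 130 (y) x 95 (z) mm, walls 5 mm, lid hinged on its +x side, small spring catch on the front (-x) wall. White foam fills it to 40 mm above the underside, with three slots along y at x = -52, -8, +36 mm, each 9 mm wide, 98 long, floor 6 mm above the underside. A board in a slot ends 19 mm below the rim and may lean 0.15 rad. Origin: centre of the underside.
- lid (a joint): lid hinge, rad: 0 fully shut, grows as it opens; starts at 1.75 to 2.0 (leaning back past upright), stop at 2.1. Stiff hinge (0.3 N m friction): the lid stays where it is left. The catch stops it ajar at about 0.07; pressing the front edge down with some 6 N snaps it past; press it right down to the stop.
- lid_hinge (a point): middle of the hinge line: in the case's frame x = 90, y = 0, z = 95.5 mm; the hinge runs along the case's y. The lid is a plate 192 mm from hinge line to front, 130 mm wide, 6 mm thick (it lies above the hinge line when shut), with a lip 60 mm wide hanging 28 mm down in front
- lid_front (a point): point on the lid's outer (top when shut) face, mid-width, 174 mm from the hinge line, on a dark press pad 24 x 60 mm: where to press
- tray: loose open steel scrap tray 150 (x) x 120 (y) x 40 (z) mm, walls and floor 4 mm, about 450 g; it may get pushed aside. Origin: centre of the underside.
- driver: bystander: screwdriver with black handle, 170 mm long, lying on the bench; origin under its middle
- tape: bystander: small roll of yellow tape, 64 mm across, 19 mm high, lying flat; origin centre of the underside
- flux: bystander: white bottle 40 mm across, 85 mm tall, upright; origin centre of the underside
Mind the look-alikes: they are no part of the job. What is shaped like the board_c but red or yellow is not meant.

How it is judged:
On the way, in this order (a step that is already met when the one before it is completed fails the run):
1. every whole board stands in a case slot and every snapped board is in the scrap tray (z of board_a in the frame of case between 0 and 0.014 m and x of board_a in the frame of case between -0.075 and 0.075 m and y of board_a in the frame of case between -0.012 and 0.012 m and angle between each of board_a, board_c, board_e's own z axis and vertical below 0.3 rad and linear speed of each of board_a, board_c, board_e, board_b, board_d below 0.03 m/s and z of board_c in the frame of case between 0 and 0.014 m and x of board_c in the frame of case between -0.075 and 0.075 m and y of board_c in the frame of case between -0.012 and 0.012 m and z of board_e in the frame of case between 0 and 0.014 m and x of board_e in the frame of case between -0.075 and 0.075 m and y of board_e in the frame of case between -0.012 and 0.012 m and x of board_b_end1 in the frame of tray between -0.08 and 0.08 m and y of board_b_end1 in the frame of tray between -0.065 and 0.065 m and z of board_b_end1 in the frame of tray between 0 and 0.08 m and x of board_b_end2 in the frame of tray between -0.08 and 0.08 m and y of board_b_end2 in the frame of tray between -0.065 and 0.065 m and z of board_b_end2 in the frame of tray between 0 and 0.08 m and x of board_d_end1 in the frame of tray between -0.08 and 0.08 m and y of board_d_end1 in the frame of tray between -0.065 and 0.065 m and z of board_d_end1 in the frame of tray between 0 and 0.08 m and x of board_d_end2 in the frame of tray between -0.08 and 0.08 m and y of board_d_end2 in the frame of tray between -0.065 and 0.065 m and z of board_d_end2 in the frame of tray between 0 and 0.08 m), for 0.2 s.
2. the lid is pressed past its catch and fully shut (value of joint lid below 0.015 rad), for 0.2 s.
At the end, for the whole second after the job is handed in: Whole boards upright (within 0.3 rad), lower edge on the floor of a case slot (origin under 14 mm above the case underside); snapped boards wholly within the tray walls, any attitude, end points under 80 mm above its underside; all at rest; lid joint below 0.015 rad (all of step 1 and value of joint lid below 0.015 rad and velocity of joint lid between -0.05 and 0.05 rad/s); the robot touches nothing.
It fails at once if the screwdriver is knocked away (moved over 40 mm) (distance of driver from where it was at the start of the episode above 0.04 m).
It fails at once if the roll of tape is knocked away (moved over 40 mm) (distance of tape from where it was at the start of the episode above 0.04 m).
It fails at once if the bottle is knocked away (moved over 40 mm) (distance of flux from where it was at the start of the episode above 0.04 m).
Of board_a, board_b, board_c, board_d, board_e only 4 to 5 are there at a start; the rules pass over those that are not, and their reading is None.
At some moment in a run one of tray may be knocked a few centimetres aside while the robot is not near it.
It also fails if it takes over 208 s, if anything falls off the work surface, if the arm or the gripper's body presses on something with over 40 N, if the wrist force passes 120 N, or if a joint passes its speed limit or range.

ROBOT

A 6-joint arm with a two-finger parallel gripper is mounted at the origin on the work surface. World frame = base frame: x ahead of the robot, y to its left, z up, the work surface at z = 0. Lengths are in m, angles in rad, forces in N, time in s.
With the tool pointing down it reaches from about 0.375 to 0.975 m from the base axis. Payload 3.8 kg.
Tool frame: the origin (TCP) lies at the centre of the arm's flange, where the gripper is bolted on; the fingertips stand 173 mm ahead of it and the grasp point (between the pads) lies 155 mm ahead of it (bot.tip_reach is the distance from the TCP to the fingertips, in m); z points along the fingers, y is the line along which they close (so a half turn about z gives the same grasp; the last joint's range is limited). The gripper opens to 85 mm and grips with 20 to 120 N. Pads are 22 mm wide; open, the fingers measure 114 mm over their backs; the gripper's body (76 mm by 85 mm) begins 54 mm behind the grasp point. The pads swing forward as they close: fully open they stand 13 mm farther back than shut.
Start: joints at [-1.367, 0.264, 1.604, -0, 1.274, -0.037], TCP at [0.161, -0.656, 0.405] pointing down, gripper open.
Joint ranges: [-2.63, 2.63], [-0.94, 2.18], [0.31, 2.57], [-1.31, 4.45], [0, 2.66], [-2.55, 2.55]. Speed limits (rad/s): [2.57, 2.57, 3.14, 3.14, 3.14, 3.14].

INTERFACE

Orientations are given as a rotation vector (axis times angle).
In Python, from workcell import bot gives the robot as it stands.
- The arm moves only by the tool drive_tool, never from a script. Its arguments are lists of equal length, an entry for each row: "claw": the finger opening in mm, from 0 to 85.4; "slide": the shift along the world's x, y, z each as a share of 0.5 m, from -1 to 1, a list of three; "yaw": the turn about the world's z as a share of 180 degrees, from -1 to 1. A call has 1 to 8 rows; each row is the pose to reach, as a shift and turn from the pose commanded when the call began, turning the shorter way round; what a row does not reach only later rows make up. A row lasts 1/12 s, in which the tool goes at most 41.7 mm and 7.16 degrees, less where a joint would pass 70% of its speed; a pose out of reach is approached as far as the arm can. A call with a number of a shift or a turn outside -1 to 1 is refused whole. A call with a gripper value outside its range is refused whole. The fingers move at their own pace and stop on an object; "newtons" is the grip in N (left out, the last holds). Time passes only in rows, so rows that repeat a pose let the fingers close. It gives the time, the measured TCP pose, the force, the opening and the grip force at its end, in the units of the state.
- bot.read_state(): the state, without advancing time (a new reading comes with each control period).
- bot.read_camera(name): name is "scene" or "top" or "wrist"; returns a dict with "color" (400x640x3 uint8, red, green, blue), "depth" (400x640 float32, m along the optical axis (not along the pixel's ray), 0 where there is no reading), "mtx" (3x3 intrinsics, pixels), "eye" and "rotation" of the camera in the world. Camera axes: x right, y up, looking along -z (the intrinsics and any distortion apply to the point x, -y, -z); pixel columns grow to the right and rows downward; lengths in m; the calibration is good to about 2 mm. A picture is of the moment at which its call begins.
- bot.finish_job(): hands the job in; it is judged then, once.
The state is a dict: "time": time; "q": joint angles; "joint_vel": joint speeds; "joint_torque": joint torques, N m; "tool_pos": TCP position; "tcp_rot": TCP orientation; "wrist_force": force on the tool from outside, world axes, zero at the start; "torque": the same for the moment, N m; "width": opening from 0.0 (shut) to 1.0 (fully open); "grip_force": force on a finger pad.
Only numpy, scipy, OpenCV 4.12 (cv2) and the standard library are available. Lean on these libraries where they do the work, as an engineer would, in place of code of your own. Each camera call takes 0.05 s, during which the arm holds its last target. There are 200 camera calls.

## Working session

There is one attempt and no reset: what is moved stays moved. The work goes in short steps, Python scripts to look and compute and a tool call to move; the robot and the scene stay as the last step left them, time stands still between calls to the robot, and variables do not carry over. Pictures are saved under pics/ and viewed, at most 14 in all, crops included, and the job is handed in when it is done.

Besides the shell and the picture viewer there is one more tool, called after "Request:" in YAML: its name, and indented under it one key for each argument. drive_tool: Moves the arm, as the interface text tells. Shift numbers are shares of 0.5 m and turn numbers shares of 180 degrees, none past 1 either way. Its arguments: {"type":"object","properties":{"claw":{"type":"array","items":{"type":"number"}},"slide":{"type":"array","items":{"type":"array","items":{"type":"number"}}},"yaw":{"type":"array","items":{"type":"number"}},"newtons":{"type":"number"}},"required":["claw","slide","yaw"]}

```bash
mkdir -p pics; ls; cat > h.py <<'E'
import numpy as np, cv2
from workcell import bot
def cam(n): return bot.read_camera(n)
def pts(c):
    d=c["depth"];K=c["mtx"];v,u=np.mgrid[:d.shape[0],:d.shape[1]]
    p=np.stack([(u-K[0,2])/K[0,0]*d,-(v-K[1,2])/K[1,1]*d,-d],-1)
    return p@np.array(c["rotation"]).T+c["eye"]
def ray(c,u,v,z):
    K=c["mtx"];r=np.array([(u-K[0,2])/K[0,0],-(v-K[1,2])/K[1,1],-1.])
    r=np.array(c["rotation"])@r; e=np.array(c["eye"]); return e+r*(z-e[2])/r[2]
def save(c,n,crop=None,s=1):
    im=c["color"][:,:,::-1]
    if crop: a,b,e,f=crop; im=im[b:f,a:e]
    cv2.imwrite(f"pics/{n}.png",cv2.resize(im,None,fx=s,fy=s,interpolation=cv2.INTER_CUBIC))
E
python3 - <<'E'
from h import *
s=bot.read_state(); print({k:np.round(v,3) for k,v in s.items()}, bot.tip_reach)
for n in("scene","top"):
    c=cam(n); save(c,n+"0"); np.savez(n+"0.npz",**{k:np.array(v) for k,v in c.items()}); print(n,c["mtx"],c["eye"],np.round(c["rotation"],3),c.keys())
E
```

```text
pics
{'time': np.float64(0.0), 'q': array([-1.367,  0.265,  1.605, -0.   ,  1.274, -0.037]), 'joint_vel': array([ 0.   , -0.   , -0.   , -0.001, -0.   ,  0.002]), 'joint_torque': array([-2.0000e-03, -5.1511e+01, -3.6732e+01,  0.0000e+00,  1.3000e-02,
       -0.0000e+00]), 'tool_pos': array([ 0.161, -0.655,  0.403]), 'tcp_rot': array([-3.117, -0.377,  0.   ]), 'wrist_force': array([-0.312, -0.507,  0.411]), 'torque': array([ 0.006,  0.009, -0.02 ]), 'grip_force': np.float64(0.0), 'width': np.float64(1.0)} 0.1734
scene [[363.0973342    0.         320.36971399]
 [  0.         363.0973342  193.80016108]
 [  0.           0.           1.        ]] [ 0.96164621 -0.36364705  0.66109525] [0.658 0.319 0.86 ] dict_keys(['color', 'depth', 'mtx', 'eye', 'rotation'])
top [[361.71144978   0.         315.98701622]
 [  0.         361.71144978 200.81410478]
 [  0.           0.           1.        ]] [ 0.47970184 -0.03938135  0.92266293] [ 0.06  -0.121 -1.556] dict_keys(['color', 'depth', 'mtx', 'eye', 'rotation'])
```

View pics/top0.png

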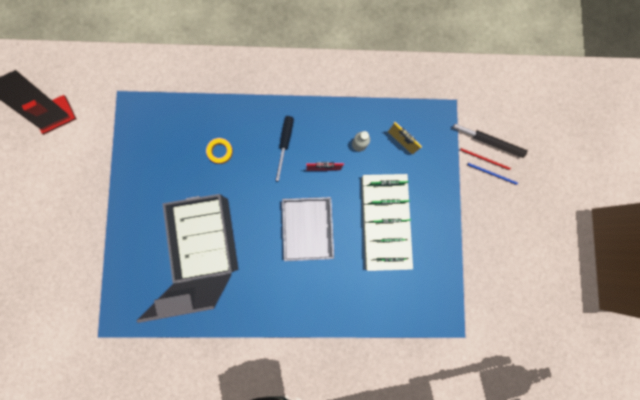

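View pics/scene0.png

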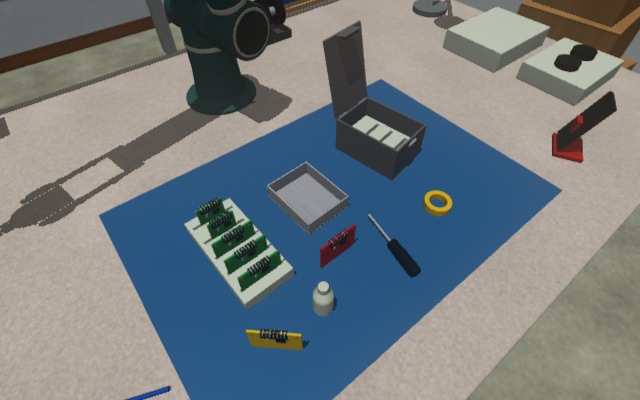

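```bash
python3 - <<'E'
s=open('h.py').read()
s=s.replace('np.array(c["rotation"])','cv2.Rodrigues(np.array(c["rotation"],float))[0]')
s+='''
def load(n):
    z=np.load(n+".npz"); return {k:z[k] for k in z}
def rect(P):
    r=cv2.minAreaRect((P[:,:2]*1000).astype(np.float32)); return np.round(np.array(r[0])/1000,4),np.round(r[1],1),round(r[2],2)
'''
open('h.py','w').write(s)
E
cat > m1.py <<'E'
from h import *
for n in("top0","scene0"):
    c=load(n);P=pts(c);col=c["color"];hsv=cv2.cvtColor(col,cv2.COLOR_RGB2HSV)
    H,S,V=[hsv[...,i].astype(int) for i in range(3)]
    z=P[...,2]
    g=((H>40)&(H<85)&(S>90)&(P[...,1]<0)).astype(np.uint8)
    nl,lab,st,ce=cv2.connectedComponentsWithStats(g)
    print(n)
    for i in range(1,nl):
        if st[i,4]>15:
            Q=P[lab==i]; print("green",ce[i].round(1),st[i],rect(Q),np.percentile(Q[:,2],[5,50,95]).round(3))
    reg=(P[...,0]>0.2)&(P[...,0]<0.75)&(np.abs(P[...,1])<0.45)
    m=((z>0.012)&reg).astype(np.uint8)
    nl,lab,st,ce=cv2.connectedComponentsWithStats(m)
    for i in range(1,nl):
        if st[i,4]>60:
            Q=P[lab==i]; print("obj",ce[i].round(0),st[i,4],rect(Q),np.percentile(Q[:,2],[2,50,98]).round(3), Q[:,:2].min(0).round(3),Q[:,:2].max(0).round(3))
    b=(H>100)&(H<125)&(S>120)&reg; print("bench z",np.percentile(z[b],[5,50,95]))
E
python3 m1.py
```

```text
top0
green [375.8 183.1] [371 182  10   3  25] (array([ 0.6251, -0.2146]), array([20.7,  2.5]), 87.47) [0.05  0.066 0.077]
green [377.1 201.9] [372 201  12   3  27] (array([ 0.5794, -0.2185]), array([24. ,  2.3]), 88.37) [0.042 0.067 0.078]
obj [360. 141.] 259 (array([ 0.6115, -0.1237]), array([ 39. , 310.5]), 64.57) [0.016 0.058 0.088] [ 0.48  -0.203] [ 0.75  -0.039]
obj [410. 142.] 243 (array([ 0.6197, -0.1663]), array([ 54.9, 374. ]), 39.47) [0.014 0.054 0.073] [ 0.48  -0.328] [ 0.75  -0.039]
obj [282. 150.] 190 (array([0.6949, 0.0155]), array([ 23.6, 112. ]), 82.09) [0.013 0.019 0.028] [ 0.64  -0.003] [0.75  0.028]
obj [218. 150.] 326 (array([0.6127, 0.0731]), array([346.7,  62.5]), 45.76) [0.014 0.019 0.023] [ 0.48  -0.039] [0.743 0.206]
obj [323. 166.] 263 (array([ 0.5931, -0.0524]), array([ 79. , 214.1]), 63.22) [0.014 0.064 0.074] [ 0.48  -0.135] [ 0.674 -0.039]
obj [386. 222.] 4345 (array([ 0.5334, -0.1718]), array([236.3, 268.9]), 2.27) [0.022 0.031 0.079] [ 0.417 -0.31 ] [ 0.656 -0.039]
obj [195. 257.] 7275 (array([0.4847, 0.113 ]), array([231.2, 297.6]), 10.62) [0.026 0.0
[... 1295 characters left out ...]
0.143] [0.746 0.208]
obj [238. 250.] 6012 (array([ 0.538 , -0.2488]), array([238.5, 112.5]), 2.22) [0.018 0.033 0.078] [ 0.417 -0.309] [ 0.659 -0.188]
obj [388. 238.] 228 (array([0.6958, 0.019 ]), array([ 24.1, 113.3]), 79.2) [0.013 0.019 0.026] [ 0.64  -0.003] [0.75 0.03]
obj [337. 244.] 642 (array([ 0.6713, -0.0901]), array([12. , 91.8]), 2.21) [0.013 0.05  0.072] [ 0.665 -0.136] [ 0.678 -0.044]
obj [320. 294.] 332 (array([ 0.7365, -0.1845]), array([26.9, 38.2]), 2.06) [0.018 0.063 0.087] [ 0.723 -0.203] [ 0.75  -0.165]
obj [261. 336.] 405 (array([ 0.7358, -0.3078]), array([50.8, 10.5]), 51.4) [0.014 0.056 0.072] [ 0.716 -0.327] [ 0.75  -0.286]
bench z [-0.00047181  0.00142475  0.0033292 ]
```

Request:
drive_tool:
  claw: [40,40,40,40,40,40,40,40]
  slide:
    - [0.754,0.814,0]
    - [0.754,0.814,0]
    - [0.754,0.814,0]
    - [0.754,0.814,0]
    - [0.754,0.814,0]
    - [0.754,0.814,0]
    - [0.754,0.814,0]
    - [0.754,0.814,0]
  yaw: [0.436,0.436,0.436,0.436,0.436,0.436,0.436,0.436]
  newtons: 40

```text
time: 0.77
tool_pos: [0.3883, -0.4091, 0.4043]
tcp_rot: [-2.55, -1.833, 0.0]
wrist_force: [0.4, 0.1, -0.9]
width: 0.467
grip_force: 0.0
```

```bash
cat >> h.py <<'E'
def tya(rv):
    R=cv2.Rodrigues(np.array(rv,float))[0]; return np.degrees(np.arctan2(R[1,1],R[0,1]))
def go(x,y,z,a):
    s=bot.read_state(); d=(np.array([x,y,z])-s["tool_pos"])/0.5; t=((a-tya(s["tcp_rot"])+180)%360-180)/180
    print("slide",d.round(4),"yaw",round(t,4),"now",np.round(s["tool_pos"],4),round(tya(s["tcp_rot"]),2),"rows",max(np.linalg.norm(d)*500/41.7,abs(t)*180/7.16).round(1))
E
python3 -c "
from h import *
go(.538,-.249,.405,2.2)"
```

```text
slide [0.2995 0.3202 0.0015] yaw 0.1154 now [ 0.3883 -0.4091  0.4043] -18.57 rows 5.3
```

Request:
drive_tool:
  claw: [40,40,40,40,40,40,40,40]
  slide:
    - [0.3,0.32,0]
    - [0.3,0.32,0]
    - [0.3,0.32,0]
    - [0.3,0.32,0]
    - [0.3,0.32,0]
    - [0.3,0.32,0]
    - [0.3,0.32,0]
    - [0.3,0.32,0]
  yaw: [0.115,0.115,0.115,0.115,0.115,0.115,0.115,0.115]

```text
time: 1.43
tool_pos: [0.5376, -0.2505, 0.4041]
tcp_rot: [-2.183, -2.257, 0.002]
wrist_force: [-0.0, -0.5, 0.0]
width: 0.466
grip_force: 0.0
```

```bash
python3 - <<'E'
from h import *
go(.538,-.249,.405,2.2)
c=cam("wrist"); save(c,"w1"); np.savez("w1.npz",**{k:np.array(v) for k,v in c.items()})
print(c["mtx"],c["eye"],c["rotation"])
E
```

```text
slide [0.0009 0.003  0.0018] yaw 0.0016 now [ 0.5376 -0.2505  0.4041] 1.91 rows 0.0
[[282.75253338   0.         320.96303581]
 [  0.         282.75253338 205.42657384]
 [  0.           0.           1.        ]] [ 0.53419315 -0.1789031   0.37386476] [-0.28736399 -0.00423422  0.03289559]
```

View pics/w1.png

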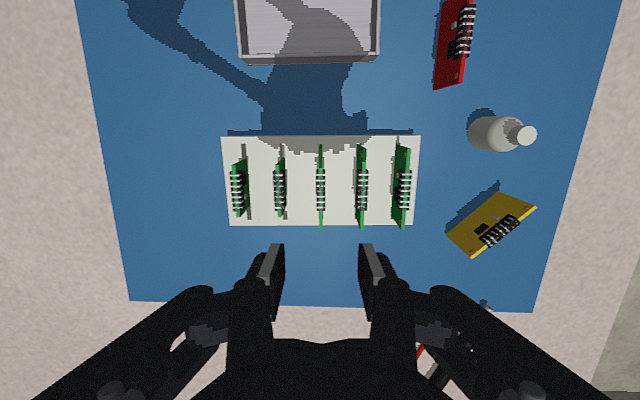

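```bash
cat > m2.py <<'E'
from h import *
c=load("w1");P=pts(c);z=P[...,2]
save(c,"w1crop",(210,120,430,240),3)
hsv=cv2.cvtColor(c["color"],cv2.COLOR_RGB2HSV).astype(int);H,S,V=hsv[...,0],hsv[...,1],hsv[...,2]
reg=(P[...,0]>0.39)&(P[...,0]<0.69)&(P[...,1]>-.33)&(P[...,1]<-.17)
m=reg&(z>.022)&(z<.04); m=cv2.morphologyEx(m.astype(np.uint8),cv2.MORPH_CLOSE,np.ones((9,9)))>0
m&=reg&(z>.022)
r=rect(P[m]);print("rack",r,np.median(z[reg&(z>.022)&(z<.04)]))
hi=reg&(z>.045)
nl,lab,st,ce=cv2.connectedComponentsWithStats(hi.astype(np.uint8))
for i in range(1,nl):
    if st[i,4]>15:
        Q=P[lab==i]; t=np.percentile(Q[:,2],98); T=Q[Q[:,2]>t-.008]
        print(ce[i].round(0),rect(Q),"top",t.round(4),T[:,0].min().round(4),T[:,0].max().round(4),rect(T),T[:,1].min().round(4),T[:,1].max().round(4))
E
python3 m2.py
```

```text
rack (array([ 0.5349, -0.243 ]), array([237.1, 128.1]), 2.58) 0.030622403107452845
[320. 188.] (array([ 0.5344, -0.2373]), array([  9.8, 116.8]), 1.9) top 0.078 0.5294 0.5404 (array([ 0.5344, -0.2373]), array([  9.7, 116.7]), 2.01) -0.2956 -0.1789
[361. 187.] (array([ 0.5734, -0.23  ]), array([ 34.2, 124.3]), 22.14) top 0.0782 0.5342 0.5867 (array([ 0.5734, -0.23  ]), array([ 34.2, 124.3]), 22.14) -0.293 -0.1789
[402. 186.] (array([ 0.6031, -0.2179]), array([ 57.2, 147.6]), 39.32) top 0.078 0.5342 0.633 (array([ 0.603 , -0.2179]), array([ 57. , 147.6]), 39.32) -0.2925 -0.1789
[238. 188.] (array([ 0.4733, -0.2185]), array([139. ,  42.4]), 50.01) top 0.0778 0.4372 0.5342 (array([ 0.4734, -0.2186]), array([139. ,  42.1]), 49.96) -0.2836 -0.1789
[278. 188.] (array([ 0.5002, -0.2258]), array([112.4,  27.6]), 67.87) top 0.0779 0.4836 0.5342 (array([ 0.5002, -0.2257]), array([112.4,  27.4]), 67.72) -0.2818 -0.1789
[320. 348.] (array([ 0.5357, -0.2437]), array([ 96.3, 102.1]), 49.29) top 0.3298 0.4691 0.6024 (array([ 0.5346, -0.2108]), array([133.4,  63.8]), 2.2) -0.2439 -0.1789
```

View pics/w1crop.png

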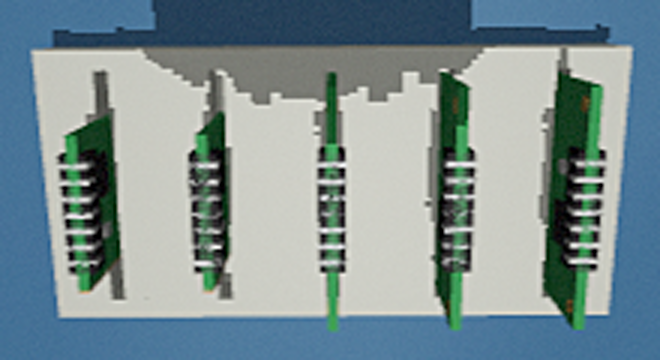

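The crop shows five green boards in the rack: the left two (crop x≈85, 205; wrist px ~238, 278) are short (snapped), the other three (px 320, 361, 402) are whole. The red (455,45) and yellow (490,225) ones lie outside the rack and are not meant.

```bash
sed -i 's/    d=c\["depth"\];K/    d=np.where(c["depth"]>0.02,c["depth"],np.nan);K/' h.py; python3 m2.py; python3 m1.py | grep -v green
```

```text
rack (array([ 0.5352, -0.2509]), array([236.9, 112.7]), 2.24) 0.030622403107452845
[320. 188.] (array([ 0.5348, -0.2506]), array([ 9.8, 90.1]), 1.9) top 0.0779 0.5294 0.5404 (array([ 0.5348, -0.2508]), array([ 9.7, 89.8]), 2.01) -0.2956 -0.2058
[361. 187.] (array([ 0.581 , -0.2486]), array([10.5, 89.8]), 2.53) top 0.0781 0.5752 0.5867 (array([ 0.581 , -0.2484]), array([10.5, 89.3]), 2.53) -0.293 -0.2037
[402. 186.] (array([ 0.6269, -0.2472]), array([10.7, 90.5]), 1.8) top 0.0779 0.6211 0.633 (array([ 0.6269, -0.2472]), array([10.7, 90.5]), 1.8) -0.2925 -0.202
[238. 188.] (array([ 0.4433, -0.2544]), array([10.9, 58.6]), 2.14) top 0.0777 0.4372 0.4493 (array([ 0.4433, -0.2544]), array([10.9, 58.5]), 1.89) -0.2836 -0.2251
[278. 188.] (array([ 0.4893, -0.2525]), array([10.4, 58.7]), 2.13) top 0.0778 0.4836 0.4951 (array([ 0.4893, -0.2526]), array([10.4, 58.4]), 2.13) -0.2818 -0.2234
[320. 348.] (array([ 0.536 , -0.2469]), array([133.4,  34.5]), 1.92) top 0.3296 0.4691 0.6024 (array([ 0.5356, -0.2364]), array([133.4,  13.3]), 2.11) -0.2447 -0.2292
top0
obj [360. 141.] 258 (array([ 0.7338,
[... 1506 characters left out ...]
0.143] [0.746 0.208]
obj [238. 250.] 6012 (array([ 0.538 , -0.2488]), array([238.5, 112.5]), 2.22) [0.018 0.033 0.078] [ 0.417 -0.309] [ 0.659 -0.188]
obj [388. 238.] 228 (array([0.6958, 0.019 ]), array([ 24.1, 113.3]), 79.2) [0.013 0.019 0.026] [ 0.64  -0.003] [0.75 0.03]
obj [337. 244.] 642 (array([ 0.6713, -0.0901]), array([12. , 91.8]), 2.21) [0.013 0.05  0.072] [ 0.665 -0.136] [ 0.678 -0.044]
obj [320. 294.] 332 (array([ 0.7365, -0.1845]), array([26.9, 38.2]), 2.06) [0.018 0.063 0.087] [ 0.723 -0.203] [ 0.75  -0.165]
obj [261. 336.] 405 (array([ 0.7358, -0.3078]), array([50.8, 10.5]), 51.4) [0.014 0.056 0.072] [ 0.716 -0.327] [ 0.75  -0.286]
bench z [-0.00047181  0.00142475  0.0033292 ]
```

Request:
drive_tool:
  claw: [30,30,30,30,30,30,30,30]
  slide:
    - [-0.185,-0.008,-0.1]
    - [-0.185,-0.008,-0.2]
    - [-0.185,-0.008,-0.2]
    - [-0.185,-0.008,-0.2]
    - [-0.185,-0.008,-0.2]
    - [-0.185,-0.008,-0.3]
    - [-0.185,-0.008,-0.364]
    - [-0.185,-0.008,-0.364]
  yaw: [0.0016,0.0016,0.0016,0.0016,0.0016,0.0016,0.0016,0.0016]

```text
time: 2.15
tool_pos: [0.4434, -0.2544, 0.218]
tcp_rot: [-2.176, -2.254, 0.002]
wrist_force: [-2.3, 1.5, -1.6]
width: 0.352
grip_force: 0.0
```

Request:
drive_tool:
  claw: [30,0,0,0,0,0]
  slide:
    - [0,0,0]
    - [0,0,0]
    - [0,0,0]
    - [0,0,0]
    - [0,0,0]
    - [0,0,0]
  yaw: [0,0,0,0,0,0]

```text
time: 2.65
tool_pos: [0.4464, -0.2562, 0.2261]
tcp_rot: [2.176, 2.258, 0.001]
wrist_force: [-2.7, -1.8, 5.8]
width: 0.108
grip_force: 39.3
```

```bash
python3 - <<'E'
from h import *
go(.445,-.2545,.222,2.2); s=bot.read_state(); print(s["width"],s["grip_force"],s["wrist_force"])
E
```

```text
slide [-0.0029  0.0033 -0.0082] yaw 0.0005 now [ 0.4464 -0.2562  0.2261] 2.11 rows 0.1
0.10818909533343295 39.30445383070037 [-2.70859946 -1.78631336  5.82212549]
```

Request:
drive_tool:
  claw: [0,0,0,0,0,0,0,0]
  slide:
    - [0,0,0.08]
    - [0,0,0.16]
    - [0,0,0.22]
    - [0.051,0.404,0.22]
    - [0.051,0.404,0.22]
    - [0.051,0.404,0.22]
    - [0.051,0.404,0.22]
    - [0.051,0.404,0.22]
  yaw: [0,0,0,0,0,0,0,0]

```text
time: 3.32
tool_pos: [0.4707, -0.0508, 0.3349]
tcp_rot: [2.179, 2.259, 0.005]
wrist_force: [0.7, 0.3, -0.9]
width: 0.11
grip_force: 40.1
```

Request:
drive_tool:
  claw: [0,0]
  slide:
    - [0,0,0]
    - [0,0,0]
  yaw: [0.005,0.005]

```text
time: 3.48
tool_pos: [0.471, -0.051, 0.3344]
tcp_rot: [2.155, 2.282, 0.003]
wrist_force: [0.3, -0.1, -0.9]
width: 0.108
grip_force: 40.1
```

```bash
cat >> h.py <<'E'
def tray(n="scene"):
    c=cam(n);P=pts(c);z=P[...,2]
    m=(P[...,0]>.35)&(P[...,0]<.66)&(P[...,1]>-.17)&(P[...,1]<.085)&(z>.03)&(z<.05)
    hsv=cv2.cvtColor(c["color"],cv2.COLOR_RGB2HSV); m&=hsv[...,1]<60
    print("tray",rect(P[m]),m.sum()); return c
E
python3 - <<'E'
from h import *
go(.472,-.054,.332,3.1); s=bot.read_state(); print(s["width"],s["grip_force"],s["wrist_force"])
c=tray();save(c,"s1",(170,80,430,300),2)
E
```

```text
slide [ 0.0021 -0.006  -0.0048] yaw -0.001 now [ 0.471  -0.051   0.3344] 3.28 rows 0.1
0.10759230853993737 40.13500392436981 [ 0.31158699 -0.05900321 -0.89357617]
tray (array([ 0.5184, -0.0512]), array([151.4, 121.2]), 3.38) 695
```

View pics/s1.png

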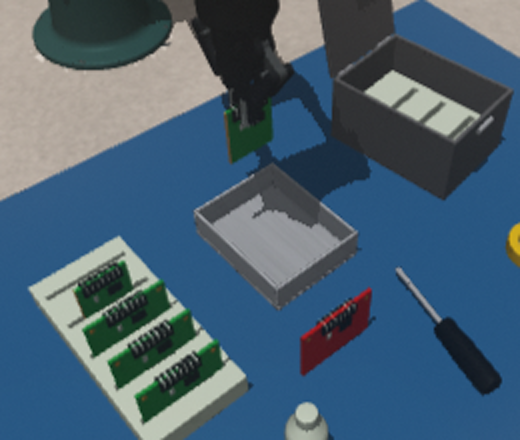

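The short board hangs straight in the gripper (crop 248,135) over the tray (275,235); four boards remain in the rack.

Request:
drive_tool:
  claw: [0,0,0,0,35,35,35,35]
  slide:
    - [0.002,-0.006,-0.08]
    - [0.002,-0.006,-0.16]
    - [0.002,-0.006,-0.211]
    - [0.002,-0.006,-0.211]
    - [0.002,-0.006,-0.211]
    - [0.002,-0.006,-0.211]
    - [0.002,-0.006,-0.211]
    - [0.002,-0.006,-0.211]
  yaw: [0,0,0,0,0,0,0,0]

```text
time: 4.2
tool_pos: [0.4722, -0.0566, 0.2285]
tcp_rot: [2.162, 2.276, 0.002]
wrist_force: [-0.6, -0.1, 0.6]
width: 0.408
grip_force: 0.0
```

Request:
drive_tool:
  claw: [35,35,35,35,35,35,35,35]
  slide:
    - [0.02,0,0]
    - [0.04,0,0.01]
    - [0.06,0,0.03]
    - [0.08,0,0.05]
    - [0.1,0,0.1]
    - [0.1,0,0.18]
    - [0.1,0,0.24]
    - [0.1,0,0.24]
  yaw: [0,0,0,0,0,0,0,0]

```text
time: 4.87
tool_pos: [0.5256, -0.0562, 0.356]
tcp_rot: [2.154, 2.27, 0.013]
wrist_force: [1.1, -0.4, 1.1]
width: 0.41
grip_force: 0.0
```

```bash
python3 - <<'E'
from h import *
go(.491,-.2525,.332,2.2); s=bot.read_state(); print(s["width"],s["grip_force"],s["wrist_force"])
c=tray();save(c,"s2",(170,80,430,300),2)
E
```

```text
slide [-0.0693 -0.3926 -0.0479] yaw -0.0045 now [ 0.5256 -0.0562  0.356 ] 3.01 rows 4.8
0.4096946199810718 0.0 [ 1.12063817 -0.4166124   1.05879694]
tray (array([ 0.5178, -0.0521]), array([151.1, 119.5]), 3.22) 685
```

View pics/s2.png

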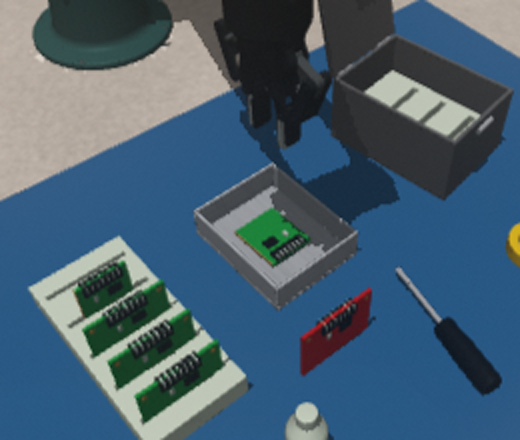

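First board lies flat in the tray (crop 275,235). Next snapped board.

Request:
drive_tool:
  claw: [30,30,30,30,30,30,30,30]
  slide:
    - [-0.069,-0.393,-0.05]
    - [-0.069,-0.393,-0.05]
    - [-0.069,-0.393,-0.05]
    - [-0.069,-0.393,-0.05]
    - [-0.069,-0.393,-0.05]
    - [-0.069,-0.393,-0.05]
    - [-0.069,-0.393,-0.05]
    - [-0.069,-0.393,-0.12]
  yaw: [-0.0045,-0.0045,-0.0045,-0.0045,-0.0045,-0.0045,-0.0045,-0.0045]

```text
time: 5.58
tool_pos: [0.4904, -0.2542, 0.2932]
tcp_rot: [2.172, 2.253, 0.006]
wrist_force: [2.9, -0.3, 1.5]
width: 0.345
grip_force: 0.0
```

```bash
python3 - <<'E'
from h import *
go(.4905,-.2525,.223,2.2)
E
```

```text
slide [ 0.0003  0.0034 -0.1405] yaw 0.0005 now [ 0.4904 -0.2542  0.2932] 2.11 rows 1.7
```

Request:
drive_tool:
  claw: [30,30,30,30,0,0,0,0]
  slide:
    - [0,0.003,-0.07]
    - [0,0.003,-0.14]
    - [0,0.003,-0.14]
    - [0,0.003,-0.14]
    - [0,0.003,-0.14]
    - [0,0.003,-0.14]
    - [0,0.003,-0.14]
    - [0,0.003,-0.14]
  yaw: [0,0,0,0,0,0,0,0]

```text
time: 6.25
tool_pos: [0.4882, -0.2514, 0.2197]
tcp_rot: [2.176, 2.26, 0.002]
wrist_force: [0.1, 1.0, 3.6]
width: 0.111
grip_force: 41.6
```

Request:
drive_tool:
  claw: [0,0,0,0,0,0,0,0]
  slide:
    - [0,0,0]
    - [0,0,0.08]
    - [0,0,0.16]
    - [0,0,0.22]
    - [0.151,0.407,0.22]
    - [0.151,0.407,0.22]
    - [0.151,0.407,0.22]
    - [0.151,0.407,0.22]
  yaw: [0,0,0,0,0,0,0,0]

```text
time: 6.92
tool_pos: [0.5451, -0.0936, 0.3284]
tcp_rot: [2.18, 2.26, 0.002]
wrist_force: [0.6, 0.7, -0.6]
width: 0.108
grip_force: 43.7
```

Request:
drive_tool:
  claw: [0,0,0]
  slide:
    - [0,0,0]
    - [0,0,0]
    - [0,0,0]
  yaw: [0.005,0.005,0.005]

```text
time: 7.17
tool_pos: [0.5448, -0.0946, 0.3274]
tcp_rot: [2.16, 2.281, -0.001]
wrist_force: [-0.0, 0.1, -0.1]
width: 0.112
grip_force: 43.7
```

```bash
python3 - <<'E'
from h import *
go(.566,-.049,.229,3.1); s=bot.read_state(); print(s["width"],s["grip_force"],s["wrist_force"])
c=tray()
E
```

```text
slide [ 0.0423  0.0912 -0.1968] yaw -0.0002 now [ 0.5448 -0.0946  0.3274] 3.13 rows 2.6
0.11196879863743377 43.66716921329498 [-0.04016317  0.12492033 -0.08538026]
tray (array([ 0.5185, -0.0518]), array([150.9, 120.6]), 3.16) 585
```

Request:
drive_tool:
  claw: [0,0,0,0,0,0,0,0]
  slide:
    - [0.042,0.091,0]
    - [0.042,0.091,0]
    - [0.042,0.091,-0.02]
    - [0.042,0.091,-0.08]
    - [0.042,0.091,-0.14]
    - [0.042,0.091,-0.19]
    - [0.042,0.091,-0.207]
    - [0.042,0.091,-0.207]
  yaw: [0,0,0,0,0,0,0,0]

```text
time: 7.88
tool_pos: [0.5637, -0.0504, 0.2202]
tcp_rot: [-2.159, -2.274, 0.007]
wrist_force: [-0.8, -0.2, 0.5]
width: 0.108
grip_force: 43.7
```

Request:
drive_tool:
  claw: [35,35,35,35,35,35,35,35]
  slide:
    - [0,0,0]
    - [0,0,0]
    - [0,0,0]
    - [-0.02,0,0]
    - [-0.04,0,0.01]
    - [-0.06,0,0.03]
    - [-0.08,0,0.06]
    - [-0.1,0,0.12]
  yaw: [0,0,0,0,0,0,0,0]

```text
time: 8.55
tool_pos: [0.5126, -0.0488, 0.2816]
tcp_rot: [-2.157, -2.276, 0.007]
wrist_force: [-0.8, -0.4, 0.9]
width: 0.411
grip_force: 0.0
```

Request:
drive_tool:
  claw: [35,35,35,35,35,35]
  slide:
    - [0,0,0.08]
    - [0,0,0.16]
    - [0,0,0.24]
    - [0,0,0.24]
    - [0,0,0.24]
    - [0,0,0.24]
  yaw: [0,0,0,0,0,0]

```text
time: 9.05
tool_pos: [0.515, -0.0491, 0.4042]
tcp_rot: [2.16, 2.28, 0.001]
wrist_force: [-0.1, 0.3, -0.5]
width: 0.411
grip_force: 0.0
```

```bash
python3 - <<'E'
from h import *
go(.50,.12,.42,10.6); s=bot.read_state(); print(s["width"],s["grip_force"],s["wrist_force"])
c=tray();save(c,"s3",(170,80,430,300),2)
E
```

```text
slide [-0.0299  0.3381  0.0316] yaw 0.0418 now [ 0.515  -0.0491  0.4042] 3.08 rows 4.1
0.41093044812322105 0.0 [-0.07702025  0.32200311 -0.48786062]
tray (array([ 0.5182, -0.0518]), array([150.7, 120.7]), 3.2) 688
```

View pics/s3.png

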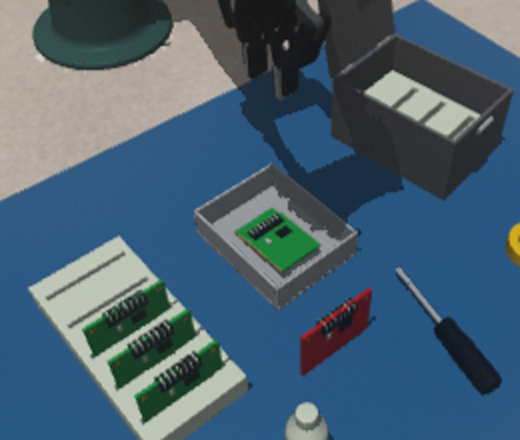

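Both snapped boards are in the tray (crop 278,240). Now the wrist camera over the case.

Request:
drive_tool:
  claw: [30,30,30,30,30,30,30,30]
  slide:
    - [-0.03,0.338,0.032]
    - [-0.03,0.338,0.032]
    - [-0.03,0.338,0.032]
    - [-0.03,0.338,0.032]
    - [-0.03,0.338,0.032]
    - [-0.03,0.338,0.032]
    - [-0.03,0.338,0.032]
    - [-0.03,0.338,0.032]
  yaw: [0.042,0.042,0.042,0.042,0.042,0.042,0.042,0.042]

```text
time: 9.77
tool_pos: [0.5007, 0.1188, 0.4182]
tcp_rot: [-2.006, -2.416, 0.004]
wrist_force: [0.4, 0.5, -0.8]
width: 0.348
grip_force: 0.0
```

```bash
python3 - <<'E'
from h import *
go(.50,.12,.42,10.6)
c=cam("wrist"); save(c,"w2"); np.savez("w2.npz",**{k:np.array(v) for k,v in c.items()})
P=pts(c);z=P[...,2]
reg=(P[...,0]>.38)&(P[...,0]<.63)&(P[...,1]>.08)&(P[...,1]<.31)
m=reg&(z>.09)&(z<.105); print("rim",rect(P[m]),np.median(z[m]))
m=reg&(z>.034)&(z<.05); print("foam",rect(P[m]),np.median(z[m]))
m=reg&(z>-.01)&(z<.034)
u,v=np.nonzero(m)
nl,lab,st,ce=cv2.connectedComponentsWithStats(m.astype(np.uint8))
for i in range(1,nl):
    if st[i,4]>20: print(ce[i].round(0),st[i,4],rect(P[lab==i]))
m=(P[...,1]>.08)&(P[...,1]<.31)&(z>.12)&(z<.3)&(P[...,0]<.44)
Q=P[m];print("lid",m.sum(),np.polyfit(Q[:,2],Q[:,0],1) if m.sum()>50 else 0,Q[:,2].max() if m.sum() else 0)
E
```

```text
slide [-0.0013  0.0024  0.0036] yaw 0.0001 now [0.5007 0.1188 0.4182] 10.59 rows 0.1
rim (array([0.4879, 0.1977]), array([183.3, 130.3]), 10.68) 0.09559852018449891
foam (array([0.4889, 0.1978]), array([171. , 120.7]), 10.48) 0.040702774000375724
[352. 109.] 10763 (array([0.505, 0.195]), array([230., 250.]), 90.0)
[294. 112.] 618 (array([0.4522, 0.191 ]), array([ 8.2, 98.4]), 9.49)
[332. 113.] 639 (array([0.4972, 0.1992]), array([ 8.3, 98.4]), 10.38)
[369. 112.] 584 (array([0.5411, 0.2074]), array([ 7.7, 98.3]), 10.34)
lid 48673 [-0.08867621  0.39620914] 0.29123499889659543
```

View pics/w2.png

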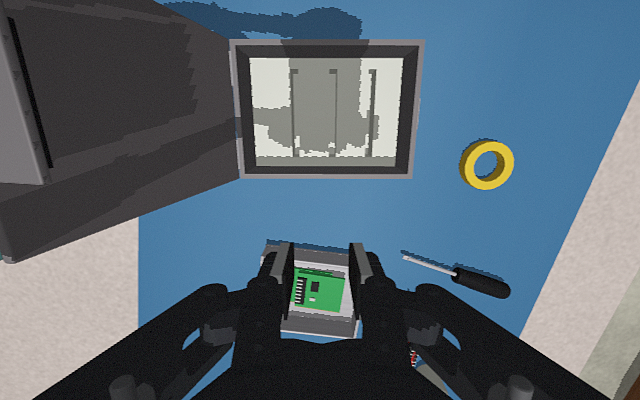

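The case (wrist px 240–415 × 40–175), three free slots at columns 294, 332, 370, lid open leaning left. Go for the first whole board.

```bash
cat >> h.py <<'E'
def go(x,y,z,a,n=5):
    p=[];t=[]
    for i in range(n):
        s=bot.read_state();p.append(s["tool_pos"]);t.append(tya(s["tcp_rot"])); cam("top")
    p=np.array(p);m=p.mean(0);th=np.mean(t)
    d=(np.array([x,y,z])-m)/0.5; k=((a-th+180)%360-180)/180
    print("slide",d.round(4),"yaw",round(k,4),"now",m.round(4),"sd",p.std(0).round(4),round(th,2),"rows",max(np.linalg.norm(d)*500/41.7,abs(k)*180/7.16).round(1),"w",round(s["width"]*85.4,1),np.round(s["wrist_force"],1))
E
python3 -c "
from h import *
go(.5365,-.2505,.33,2.2)"
```

```text
slide [ 0.071 -0.738 -0.178] yaw -0.0462 now [0.501  0.1185 0.419 ] sd [0.0001 0.0001 0.0004] 10.52 rows 9.1 w 30.0 [-0.4  0.3 -0.1]
```

Request:
drive_tool:
  claw: [30,30,30,30,30,30,30,30]
  slide:
    - [0.071,-0.738,-0.1]
    - [0.071,-0.738,-0.1]
    - [0.071,-0.738,-0.1]
    - [0.071,-0.738,-0.1]
    - [0.071,-0.738,-0.1]
    - [0.071,-0.738,-0.1]
    - [0.071,-0.738,-0.1]
    - [0.071,-0.738,-0.1]
  yaw: [-0.046,-0.046,-0.046,-0.046,-0.046,-0.046,-0.046,-0.046]

```text
time: 10.73
tool_pos: [0.5322, -0.2116, 0.3751]
tcp_rot: [2.176, 2.265, 0.0]
wrist_force: [1.1, 0.0, 0.6]
width: 0.352
grip_force: 0.0
```

```bash
python3 -c "
from h import *
go(.5365,-.2505,.3,2.2)"
```

```text
slide [ 0.0086 -0.0742 -0.1489] yaw 0.0005 now [ 0.5322 -0.2134  0.3745] sd [0.0001 0.0026 0.0004] 2.12 rows 2.0 w 30.3 [-0.1  1.  -0.2]
```

Request:
drive_tool:
  claw: [30,30,30,30,30,30,30,30]
  slide:
    - [0.0086,-0.074,-0.06]
    - [0.0086,-0.074,-0.12]
    - [0.0086,-0.074,-0.15]
    - [0.0086,-0.074,-0.15]
    - [0.0086,-0.074,-0.22]
    - [0.0086,-0.074,-0.27]
    - [0.0086,-0.074,-0.303]
    - [0.0086,-0.074,-0.303]
  yaw: [0,0,0,0,0,0,0,0]

```text
time: 11.65
tool_pos: [0.5357, -0.2437, 0.2211]
tcp_rot: [-2.169, -2.265, 0.002]
wrist_force: [-0.1, -0.3, -0.7]
width: 0.349
grip_force: 0.0
```

Request:
drive_tool:
  claw: [30,30,20,14,0,0,0,0]
  slide:
    - [0,0,0]
    - [0,0,0]
    - [0,0,0]
    - [0,0,0]
    - [0,0,0]
    - [0,0,0]
    - [0,0,0]
    - [0,0,0]
  yaw: [0,0,0,0,0,0,0,0]

```text
time: 12.32
tool_pos: [0.5374, -0.2464, 0.2258]
tcp_rot: [2.174, 2.265, 0.001]
wrist_force: [-2.7, 1.4, 7.5]
width: 0.109
grip_force: 39.0
```

```bash
python3 -c "
from h import *
go(.5365,-.2505,.223,2.2)"
```

```text
slide [-0.0018 -0.0082 -0.0055] yaw -0.0008 now [ 0.5374 -0.2464  0.2258] sd [0. 0. 0.] 2.34 rows 0.1 w 9.0 [-1.4  1.3  6.8]
```

Request:
drive_tool:
  claw: [0,0,0,0,0,0,0,0]
  slide:
    - [0,0,0.08]
    - [0,0,0.16]
    - [0,0,0.22]
    - [0,0,0.28]
    - [0.01,0.3,0.28]
    - [0.01,0.3,0.28]
    - [0.01,0.3,0.28]
    - [0.01,0.3,0.28]
  yaw: [0,0,0,0,0.02,0.046,0.046,0.046]

```text
time: 13.23
tool_pos: [0.5414, -0.0933, 0.3646]
tcp_rot: [2.006, 2.418, 0.003]
wrist_force: [0.6, -0.7, -1.7]
width: 0.111
grip_force: 41.0
```

Request:
drive_tool:
  claw: [0,0,0,0,0,0,0,0]
  slide:
    - [0,0.6,0]
    - [0,0.6,0]
    - [0,0.6,0]
    - [0,0.6,0]
    - [0,0.6,0]
    - [0,0.6,0]
    - [0,0.6,0]
    - [0,0.6,0]
  yaw: [0,0,0,0,0,0,0,0]

```text
time: 13.9
tool_pos: [0.5414, 0.2092, 0.3644]
tcp_rot: [-2.001, -2.42, -0.006]
wrist_force: [0.3, -0.4, -0.7]
width: 0.108
grip_force: 41.0
```

```bash
python3 - <<'E'
from h import *
go(.5423,.2119,.36,10.6)
c=cam("wrist");save(c,"w3")
np.savez("w3.npz",**{k:np.array(v) for k,v in c.items()})
P=pts(c);z=P[...,2]
hsv=cv2.cvtColor(c["color"],cv2.COLOR_RGB2HSV).astype(int)
g=(hsv[...,0]>40)&(hsv[...,0]<85)&(hsv[...,1]>90)&(z>.1)
print(g.sum(),rect(P[g]),np.percentile(z[g],[1,50,99]))
v,u=np.nonzero(g);print(u.min(),u.max(),v.min(),v.max())
E
```

```text
slide [ 0.0015  0.0111 -0.0081] yaw -0.0012 now [0.5416 0.2064 0.3641] sd [0.0001 0.0021 0.0003] 10.81 rows 0.2 w 9.0 [-0.   0.5 -1.2]
1297 (array([0.5386, 0.2138]), array([98.5, 78.1]), 49.14) [0.15528414 0.21416955 0.28566178]
50 590 170 398
```

View pics/w3.png

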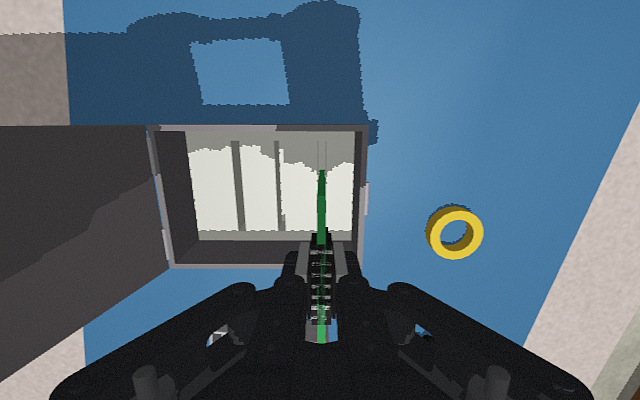

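The board is held at column ~321, lined up with the slot faintly seen at column 322 (rows 140–170). Measuring the held board in the same view.

```bash
cat >> h.py <<'E'
def held(c):
    P=pts(c);z=P[...,2];hsv=cv2.cvtColor(c["color"],cv2.COLOR_RGB2HSV).astype(int)
    g=(hsv[...,0]>40)&(hsv[...,0]<85)&(hsv[...,1]>90); g[:,:290]=0;g[:,350:]=0
    g&=(z>.1); Q=P[g]
    print("held",rect(Q),"zrange",np.percentile(Q[:,2],[2,50,98]).round(4)); return Q
E
python3 - <<'E'
from h import *
c=load("w3");Q=held(c);P=pts(c);z=P[...,2]
s=bot.read_state();print(s["tool_pos"])
reg=(P[...,0]>.38)&(P[...,0]<.63)&(P[...,1]>.08)&(P[...,1]<.31)
m=reg&(z>.034)&(z<.05); m[:,300:345]=0; print("foam",rect(P[m]))
m=reg&(z>0)&(z<.032)
nl,lab,st,ce=cv2.connectedComponentsWithStats(m.astype(np.uint8))
for i in range(1,nl):
    if st[i,4]>20: print(ce[i].round(0),st[i,4],rect(P[lab==i]))
E
```

```text
held (array([0.5371, 0.2042]), array([19.1, 78.8]), 3.96) zrange [0.1623 0.2141 0.2371]
[0.54195096 0.20254865 0.36362455]
foam (array([0.4904, 0.1999]), array([175.5, 126.2]), 10.49)
[313. 127.] 13120 (array([0.505 , 0.1954]), array([229.2, 250. ]), 90.0)
[239. 183.] 520 (array([0.4494, 0.1894]), array([ 6.1, 96.8]), 13.58)
[280. 184.] 627 (array([0.4946, 0.1978]), array([ 6.4, 97.2]), 11.61)
[321. 156.] 279 (array([0.5359, 0.2298]), array([ 8.9, 47.8]), 10.35)
```

```bash
cat >> h.py <<'E'
def heldfit(c):
    Q=held(c); k=np.ones(len(Q),bool)
    for i in range(8):
        f=np.polyfit(Q[k,1],Q[k,0],1); r=Q[:,0]-np.polyval(f,Q[:,1]); k=abs(r)<.006-.0004*i
    print("line x=%.4f at y=%.3f, angle %.2f"%(np.polyval(f,np.median(Q[k,1])),np.median(Q[k,1]),-np.degrees(np.arctan(f[0]))),"y",Q[k,1].min().round(4),Q[k,1].max().round(4),k.sum()); return f
E
python3 - <<'E'
from h import *
c=load("w3");f=heldfit(c); print(np.polyval(f,.2073))
go(.5423,.2119,.36,10.6,3)
c=cam("wrist");f=heldfit(c)
E
```

```text
held (array([0.5371, 0.2042]), array([19.1, 78.8]), 3.96) zrange [0.1623 0.2141 0.2371]
line x=0.5377 at y=0.221, angle 10.37 y 0.1655 0.2436 1108
0.5401268028345652
slide [ 0.0006  0.0189 -0.0073] yaw 0.0004 now [0.542  0.2025 0.3637] sd [0.     0.0001 0.    ] 10.52 rows 0.2 w 9.1 [-0.1 -0.9 -0.6]
held (array([0.5378, 0.2042]), array([20.4, 78.5]), 2.04) zrange [0.162  0.214  0.2544]
line x=0.5379 at y=0.221, angle 10.33 y 0.1653 0.2433 1089
```

Request:
drive_tool:
  claw: [0,0,0,0,0,0,0,0]
  slide:
    - [0,0.018,-0.05]
    - [0,0.018,-0.12]
    - [0,0.018,-0.17]
    - [0,0.018,-0.18]
    - [0,0.018,-0.19]
    - [0,0.018,-0.2]
    - [0,0.018,-0.21]
    - [0,0.018,-0.22]
  yaw: [0,0,0,0,0,0,0,0]

```text
time: 15.07
tool_pos: [0.5447, 0.2136, 0.2595]
tcp_rot: [2.003, 2.414, 0.011]
wrist_force: [-7.7, -4.1, 44.0]
width: 0.11
grip_force: 49.1
```

```bash
python3 - <<'E'
from h import *
go(.542,.2115,.227,10.6,3)
E
```

```text
slide [-0.0053 -0.0041 -0.0653] yaw -0.0001 now [0.5447 0.2136 0.2596] sd [0.0001 0.     0.0001] 10.63 rows 0.8 w 9.2 [-4.5 -2.6 18.5]
```

Request:
drive_tool:
  claw: [0,0,0,0]
  slide:
    - [0,0,0.03]
    - [-0.003,-0.002,0.03]
    - [-0.003,-0.002,0.03]
    - [-0.003,-0.002,0.03]
  yaw: [0,0,0,0]

```text
time: 15.55
tool_pos: [0.5405, 0.2119, 0.269]
tcp_rot: [2.006, 2.417, 0.002]
wrist_force: [-0.3, 0.5, -0.6]
width: 0.106
grip_force: 41.4
```

```bash
python3 - <<'E'
from h import *
go(.5408,.2106,.227,10.6,3)
c=cam("wrist");save(c,"w4",(200,100,420,300),3);heldfit(c)
E
```

```text
slide [ 0.0011 -0.0025 -0.0828] yaw -0.0001 now [0.5403 0.2119 0.2684] sd [0.0002 0.     0.0004] 10.63 rows 1.0 w 9.1 [-0.4 -0.2  0.1]
held (array([0.5343, 0.2129]), array([20.8, 79.3]), 3.84) zrange [0.105  0.1184 0.1742]
line x=0.5343 at y=0.236, angle 10.47 y 0.1739 0.2525 739
```

View pics/w4.png

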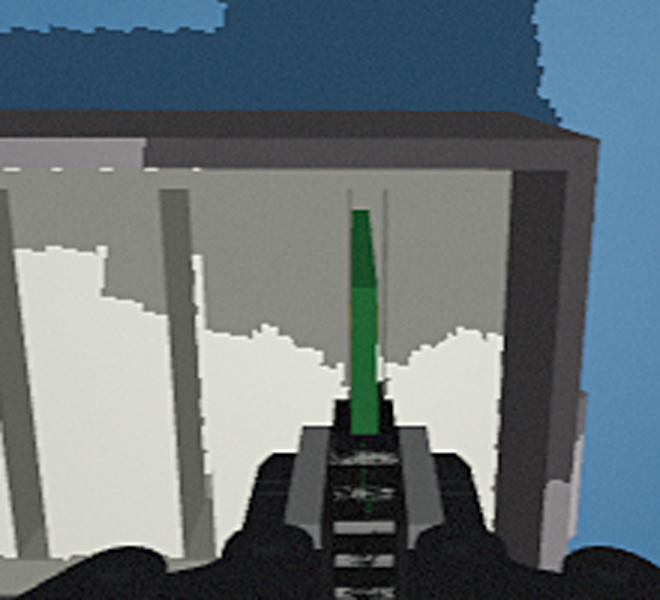

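Request:
drive_tool:
  claw: [0,0,0,0,0,0,0,0]
  slide:
    - [0.0042,0,0]
    - [0.0042,0,0]
    - [0.0042,0,0]
    - [0.0042,0,0]
    - [0.0042,0,-0.008]
    - [0.0042,0,-0.016]
    - [0.0042,0,-0.024]
    - [0.0042,0,-0.03]
  yaw: [0,0,0,0,0,0,0,0]

```text
time: 16.42
tool_pos: [0.5422, 0.2119, 0.2528]
tcp_rot: [-2.006, -2.417, 0.001]
wrist_force: [0.5, -0.8, -0.9]
width: 0.106
grip_force: 41.3
```

```bash
python3 - <<'E'
from h import *
go(.542,.2115,.227,10.6,3)
E
```

```text
slide [-0.0001 -0.0006 -0.0509] yaw -0.0002 now [0.542  0.2118 0.2525] sd [0.0001 0.     0.0003] 10.63 rows 0.6 w 9.3 [-0.1  0.1 -1.7]
```

Request:
drive_tool:
  claw: [0,0,0,0,0,0,0,0]
  slide:
    - [0,0,-0.01]
    - [0,0,-0.02]
    - [0,0,-0.03]
    - [0,0,-0.04]
    - [0,0,-0.048]
    - [0,0,-0.051]
    - [0,0,-0.051]
    - [0,0,-0.051]
  yaw: [0,0,0,0,0,0,0,0]

```text
time: 17.23
tool_pos: [0.5425, 0.212, 0.228]
tcp_rot: [-2.006, -2.418, 0.0]
wrist_force: [-0.1, -0.1, -0.7]
width: 0.112
grip_force: 41.4
```

Request:
drive_tool:
  claw: [22,22,22,22,22,22,22,22]
  slide:
    - [0,0,0]
    - [0,0,0]
    - [0,0,0]
    - [0,0,0.03]
    - [0,0,0.08]
    - [0,0,0.16]
    - [0,0,0.24]
    - [0,0,0.3]
  yaw: [0,0,0,0,0,0,0,0]

```text
time: 17.9
tool_pos: [0.5429, 0.2121, 0.3818]
tcp_rot: [2.005, 2.416, 0.005]
wrist_force: [0.4, 0.2, 0.1]
width: 0.258
grip_force: 0.0
```

```bash
cat >> h.py <<'E'
def incase(n="scene"):
    c=cam(n);P=pts(c);z=P[...,2];hsv=cv2.cvtColor(c["color"],cv2.COLOR_RGB2HSV).astype(int)
    m=(P[...,0]>.4)&(P[...,0]<.58)&(P[...,1]>.12)&(P[...,1]<.28)&(z>.055)&(z<.085)
    m&=(hsv[...,0]>40)&(hsv[...,0]<85)&(hsv[...,1]>90)
    nl,lab,st,ce=cv2.connectedComponentsWithStats(m.astype(np.uint8))
    for i in range(1,nl):
        if st[i,4]>8: Q=P[lab==i];print("incase",ce[i].round(0),rect(Q),np.percentile(Q[:,2],[2,98]).round(4))
    return c
E
python3 - <<'E'
from h import *
go(.5825,-.2485,.37,2.2,3)
for n in("scene","top"): incase(n)
E
```

```text
slide [ 0.0768 -0.9221 -0.0314] yaw -0.0468 now [0.5441 0.2125 0.3857] sd [0.0009 0.0003 0.0029] 10.63 rows 11.1 w 21.9 [ 0.3  0.4 -0. ]
incase [403. 134.] (array([0.5415, 0.2255]), array([ 6. , 60.6]), 10.33) [0.0558 0.0778]
incase [392. 144.] (array([0.5492, 0.1824]), array([25. ,  6.1]), 89.65) [0.061  0.0778]
incase [208. 214.] (array([0.5465, 0.1772]), array([ 3.9, 22. ]), 16.22) [0.0599 0.0769]
incase [183. 218.] (array([0.5347, 0.2374]), array([ 0.9, 14.3]), 10.3) [0.0633 0.0793]
```

Request:
drive_tool:
  claw: [30,30,30,30,30,30,30,30]
  slide:
    - [0.079,-0.6,-0.031]
    - [0.079,-0.6,-0.031]
    - [0.079,-0.6,-0.031]
    - [0.079,-0.6,-0.031]
    - [0.079,-0.6,-0.031]
    - [0.079,-0.6,-0.031]
    - [0.079,-0.6,-0.031]
    - [0.079,-0.6,-0.031]
  yaw: [-0.047,-0.047,-0.047,-0.047,-0.047,-0.047,-0.047,-0.047]

```text
time: 18.82
tool_pos: [0.5813, -0.0929, 0.3597]
tcp_rot: [-2.182, -2.258, 0.006]
wrist_force: [0.3, -0.2, -0.2]
width: 0.351
grip_force: 0.0
```

Request:
drive_tool:
  claw: [30,30,30,30,30,30,30,30]
  slide:
    - [0,-0.318,0]
    - [0,-0.318,0]
    - [0,-0.318,0]
    - [0,-0.318,0]
    - [0,-0.318,-0.1]
    - [0,-0.318,-0.1]
    - [0,-0.318,-0.1]
    - [0,-0.318,-0.1]
  yaw: [0,0,0,0,0,0,0,0]

```text
time: 19.48
tool_pos: [0.5813, -0.246, 0.3105]
tcp_rot: [-2.175, -2.26, 0.002]
wrist_force: [-0.7, 1.0, -0.1]
width: 0.352
grip_force: 0.0
```

```bash
python3 - <<'E'
from h import *
go(.5834,-.2465,.224,2.2,3)
E
```

```text
slide [ 0.0028 -0.0008 -0.1763] yaw -0.0002 now [ 0.582  -0.2461  0.3122] sd [0.0005 0.0001 0.0013] 2.23 rows 2.1 w 30.2 [ 0.5 -0.3  0.6]
```

Request:
drive_tool:
  claw: [30,30,30,30,30,30,30,30]
  slide:
    - [0.003,0,-0.06]
    - [0.003,0,-0.12]
    - [0.003,0,-0.15]
    - [0.003,0,-0.176]
    - [0.003,0,-0.176]
    - [0.003,0,-0.176]
    - [0.003,0,-0.176]
    - [0.003,0,-0.176]
  yaw: [0,0,0,0,0,0,0,0]

```text
time: 20.3
tool_pos: [0.5846, -0.2474, 0.2269]
tcp_rot: [2.176, 2.261, 0.002]
wrist_force: [0.6, 0.3, 0.3]
width: 0.352
grip_force: 0.0
```

Request:
drive_tool:
  claw: [20,14,0,0,0,0,0,0]
  slide:
    - [0,0,0]
    - [0,0,0]
    - [0,0,0]
    - [0,0,0]
    - [0,0,0]
    - [0,0,0]
    - [0,0,0]
    - [0,0,0]
  yaw: [0,0,0,0,0,0,0,0]

```text
time: 20.97
tool_pos: [0.5838, -0.2473, 0.2258]
tcp_rot: [2.178, 2.262, 0.0]
wrist_force: [-1.9, 1.0, 6.5]
width: 0.107
grip_force: 39.8
```

```bash
python3 - <<'E'
from h import *
go(.4987,.2016,.227,10.6,3)
E
```

```text
slide [-0.1701  0.8978  0.0024] yaw 0.0468 now [ 0.5838 -0.2473  0.2258] sd [0. 0. 0.] 2.17 rows 11.0 w 9.3 [-2.6  0.3  6. ]
```

Request:
drive_tool:
  claw: [0,0,0,0,0,0,0,0]
  slide:
    - [0,0,0.08]
    - [0,0,0.16]
    - [0,0,0.22]
    - [0,0,0.28]
    - [-0.05,0.3,0.28]
    - [-0.05,0.3,0.28]
    - [-0.05,0.3,0.28]
    - [-0.05,0.3,0.28]
  yaw: [0,0,0,0,0.02,0.047,0.047,0.047]

```text
time: 21.78
tool_pos: [0.5574, -0.0944, 0.3645]
tcp_rot: [-2.005, -2.417, -0.001]
wrist_force: [-0.2, 0.3, -0.6]
width: 0.107
grip_force: 40.9
```

Request:
drive_tool:
  claw: [0,0,0,0,0,0,0,0]
  slide:
    - [-0.118,0.597,0]
    - [-0.118,0.597,0]
    - [-0.118,0.597,0]
    - [-0.118,0.597,0]
    - [-0.118,0.597,0]
    - [-0.118,0.597,0]
    - [-0.118,0.597,0]
    - [-0.118,0.597,0]
  yaw: [0,0,0,0,0,0,0,0]

```text
time: 22.45
tool_pos: [0.498, 0.2058, 0.3645]
tcp_rot: [-2.001, -2.419, -0.003]
wrist_force: [-0.3, -0.0, -0.2]
width: 0.101
grip_force: 40.9
```

Request:
drive_tool:
  claw: [0,0,0,0,0,0,0,0]
  slide:
    - [0,0,0]
    - [0,0,-0.05]
    - [0,0,-0.1]
    - [0,0,-0.15]
    - [0,0,-0.18]
    - [0,0,-0.18]
    - [0,0,-0.18]
    - [0,0,-0.18]
  yaw: [0,0,0,0,0,0,0,0]

```text
time: 23.12
tool_pos: [0.5003, 0.2009, 0.2756]
tcp_rot: [2.007, 2.416, 0.002]
wrist_force: [0.5, 0.5, -1.0]
width: 0.11
grip_force: 40.8
```

```bash
python3 - <<'E'
from h import *
go(.4995,.2008,.227,10.6,3)
c=cam("wrist");save(c,"w5",(200,100,420,300),3);heldfit(c)
E
```

```text
slide [-0.0019 -0.0006 -0.0982] yaw 0.0001 now [0.5005 0.2011 0.2761] sd [0.0001 0.0002 0.0003] 10.59 rows 1.2 w 9.1 [ 0.1  0.6 -0.8]
held (array([0.4974, 0.2045]), array([17.5, 81.2]), 6.7) zrange [0.1066 0.1269 0.1771]
line x=0.4959 at y=0.223, angle 10.50 y 0.1645 0.2449 923
```

View pics/w5.png

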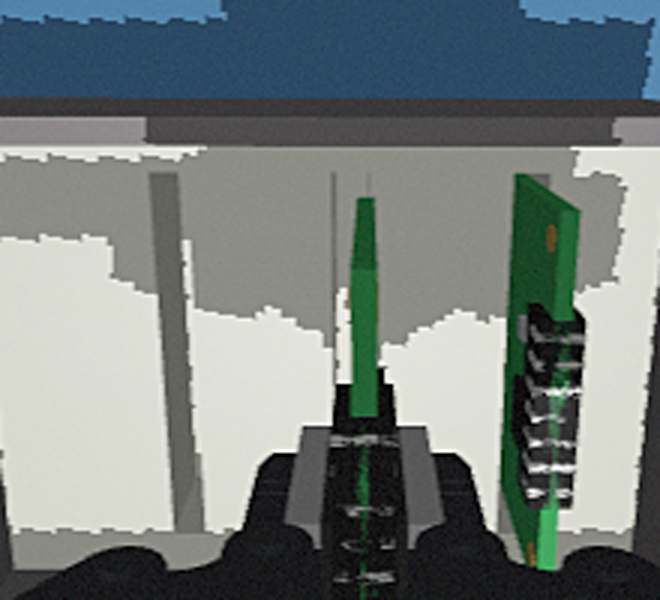

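The held board's lower end (crop 357–375) sits ~3 mm right of the slot (333–369); shift it before lowering.

Request:
drive_tool:
  claw: [0,0,0,0,0,0,0,0]
  slide:
    - [-0.0056,-0.002,0]
    - [-0.0056,-0.002,0]
    - [-0.0056,-0.002,-0.01]
    - [-0.0056,-0.002,-0.02]
    - [-0.0056,-0.002,-0.026]
    - [-0.0056,-0.002,-0.032]
    - [-0.0056,-0.002,-0.038]
    - [-0.0056,-0.002,-0.044]
  yaw: [0,0,0,0,0,0,0,0]

```text
time: 23.98
tool_pos: [0.4966, 0.2005, 0.252]
tcp_rot: [-2.006, -2.418, 0.001]
wrist_force: [-0.8, -0.2, -0.8]
width: 0.108
grip_force: 40.9
```

```bash
python3 - <<'E'
from h import *
go(.4978,.2,.227,10.6,3)
E
```

```text
slide [ 0.0027 -0.0008 -0.0496] yaw -0.0002 now [0.4965 0.2004 0.2518] sd [0.0001 0.     0.0002] 10.63 rows 0.6 w 9.1 [-0.6  0.8 -1.4]
```

Request:
drive_tool:
  claw: [0,0,0,0,0,0,0,0]
  slide:
    - [0.001,0,-0.01]
    - [0.001,0,-0.02]
    - [0.001,0,-0.03]
    - [0.001,0,-0.04]
    - [0.001,0,-0.047]
    - [0.001,0,-0.05]
    - [0.001,0,-0.05]
    - [0.001,0,-0.05]
  yaw: [0,0,0,0,0,0,0,0]

```text
time: 24.8
tool_pos: [0.4972, 0.2005, 0.2275]
tcp_rot: [-2.006, -2.418, 0.0]
wrist_force: [0.7, 0.1, -0.5]
width: 0.108
grip_force: 40.9
```

Request:
drive_tool:
  claw: [22,22,22,22,22,22,22,22]
  slide:
    - [0,0,0]
    - [0,0,0]
    - [0,0,0]
    - [0,0,0.03]
    - [0,0,0.08]
    - [0,0,0.16]
    - [0,0,0.24]
    - [0,0,0.28]
  yaw: [0,0,0,0,0,0,0,0]

```text
time: 25.47
tool_pos: [0.4983, 0.2009, 0.3732]
tcp_rot: [2.004, 2.415, 0.01]
wrist_force: [1.2, 0.2, -0.5]
width: 0.255
grip_force: 0.0
```

```bash
python3 - <<'E'
from h import *
for n in("scene","top"): incase(n)
go(.6294,-.2455,.37,2.2,3)
E
```

```text
incase [384. 130.] (array([0.5002, 0.2043]), array([ 8.9, 84.6]), 11.15) [0.0561 0.0784]
incase [399. 137.] (array([0.545 , 0.2125]), array([ 7.7, 82.4]), 8.11) [0.0565 0.0784]
incase [210. 213.] (array([0.5473, 0.1763]), array([ 3.3, 23.2]), 15.04) [0.0569 0.0777]
incase [183. 218.] (array([0.5357, 0.2374]), array([ 1.2, 12.5]), 11.92) [0.0564 0.0768]
incase [212. 232.] (array([0.5018, 0.1682]), array([ 1. , 17.3]), 9.8) [0.0607 0.0783]
slide [ 0.2625 -0.8926 -0.0022] yaw -0.0468 now [0.4981 0.2008 0.3711] sd [0.0007 0.0003 0.0022] 10.63 rows 11.2 w 21.8 [ 0.2  0.9 -1.1]
```

Request:
drive_tool:
  claw: [30,30,30,30,30,30,30,30]
  slide:
    - [0.15,-0.55,0]
    - [0.15,-0.55,0]
    - [0.15,-0.55,0]
    - [0.15,-0.55,0]
    - [0.15,-0.55,0]
    - [0.15,-0.55,0]
    - [0.15,-0.55,0]
    - [0.15,-0.55,0]
  yaw: [-0.047,-0.047,-0.047,-0.047,-0.047,-0.047,-0.047,-0.047]

```text
time: 26.38
tool_pos: [0.5726, -0.0799, 0.365]
tcp_rot: [-2.184, -2.257, 0.006]
wrist_force: [0.4, -0.0, 1.1]
width: 0.357
grip_force: 0.0
```

Request:
drive_tool:
  claw: [30,30,30,30,30,30,30,30]
  slide:
    - [0.1125,-0.343,0]
    - [0.1125,-0.343,0]
    - [0.1125,-0.343,0]
    - [0.1125,-0.343,0]
    - [0.1125,-0.343,0]
    - [0.1125,-0.343,-0.1]
    - [0.1125,-0.343,-0.1]
    - [0.1125,-0.343,-0.1]
  yaw: [0,0,0,0,0,0,0,0]

```text
time: 27.05
tool_pos: [0.6259, -0.2447, 0.3107]
tcp_rot: [-2.171, -2.254, 0.007]
wrist_force: [-0.7, 0.6, 0.0]
width: 0.354
grip_force: 0.0
```

```bash
python3 - <<'E'
from h import *
go(.6294,-.2460,.224,2.2,4)
E
```

```text
slide [ 0.0041 -0.0022 -0.1812] yaw 0.0 now [ 0.6273 -0.2449  0.3146] sd [0.001  0.0002 0.0027] 2.2 rows 2.2 w 30.0 [-0.7 -0.7 -0.5]
```

Request:
drive_tool:
  claw: [30,30,30,30,30,30,30,30]
  slide:
    - [0.003,-0.002,-0.06]
    - [0.003,-0.002,-0.12]
    - [0.003,-0.002,-0.15]
    - [0.003,-0.002,-0.183]
    - [0.003,-0.002,-0.183]
    - [0.003,-0.002,-0.183]
    - [0.003,-0.002,-0.183]
    - [0.003,-0.002,-0.183]
  yaw: [0,0,0,0,0,0,0,0]

```text
time: 27.92
tool_pos: [0.631, -0.2473, 0.2286]
tcp_rot: [2.176, 2.261, 0.002]
wrist_force: [-0.4, -0.0, 0.2]
width: 0.352
grip_force: 0.0
```

Request:
drive_tool:
  claw: [20,14,0,0,0,0,0,0]
  slide:
    - [0,0,0]
    - [0,0,0]
    - [0,0,0]
    - [0,0,0]
    - [0,0,0]
    - [0,0,0]
    - [0,0,0]
    - [0,0,0]
  yaw: [0,0,0,0,0,0,0,0]

```text
time: 28.58
tool_pos: [0.6302, -0.2473, 0.2275]
tcp_rot: [2.178, 2.262, 0.0]
wrist_force: [-3.1, 0.0, 5.5]
width: 0.107
grip_force: 39.4
```

```bash
python3 - <<'E'
from h import *
go(.4545,.192,.227,10.6,3)
E
```

```text
slide [-0.3514  0.8786 -0.001 ] yaw 0.0468 now [ 0.6302 -0.2473  0.2275] sd [0. 0. 0.] 2.17 rows 11.3 w 9.5 [-2.6 -0.5  6.3]
```

Request:
drive_tool:
  claw: [0,0,0,0,0,0,0,0]
  slide:
    - [0,0,0.08]
    - [0,0,0.16]
    - [0,0,0.22]
    - [0,0,0.28]
    - [-0.12,0.3,0.28]
    - [-0.12,0.3,0.28]
    - [-0.12,0.3,0.28]
    - [-0.12,0.3,0.28]
  yaw: [0,0,0,0,0.02,0.047,0.047,0.047]

```text
time: 29.4
tool_pos: [0.5687, -0.0954, 0.366]
tcp_rot: [-2.006, -2.417, -0.001]
wrist_force: [-0.3, 0.7, -2.0]
width: 0.103
grip_force: 40.7
```

Request:
drive_tool:
  claw: [0,0,0,0,0,0,0,0]
  slide:
    - [-0.232,0.577,0]
    - [-0.232,0.577,0]
    - [-0.232,0.577,0]
    - [-0.232,0.577,0]
    - [-0.232,0.577,0]
    - [-0.232,0.577,0]
    - [-0.232,0.577,0]
    - [-0.232,0.577,0]
  yaw: [0,0,0,0,0,0,0,0]

```text
time: 30.07
tool_pos: [0.4518, 0.1946, 0.366]
tcp_rot: [-2.002, -2.418, -0.002]
wrist_force: [0.5, 0.5, -0.7]
width: 0.105
grip_force: 40.7
```

```bash
python3 - <<'E'
from h import *
go(.454,.191,.275,10.6,3)
c=cam("scene");save(c,"s5",(250,0,470,200),3)
E
```

```text
slide [ 0.0042 -0.0077 -0.182 ] yaw -0.0012 now [0.4519 0.1948 0.366 ] sd [0.0004 0.0007 0.    ] 10.82 rows 2.2 w 9.1 [-0.1 -0.1 -0.1]
```

View pics/s5.png

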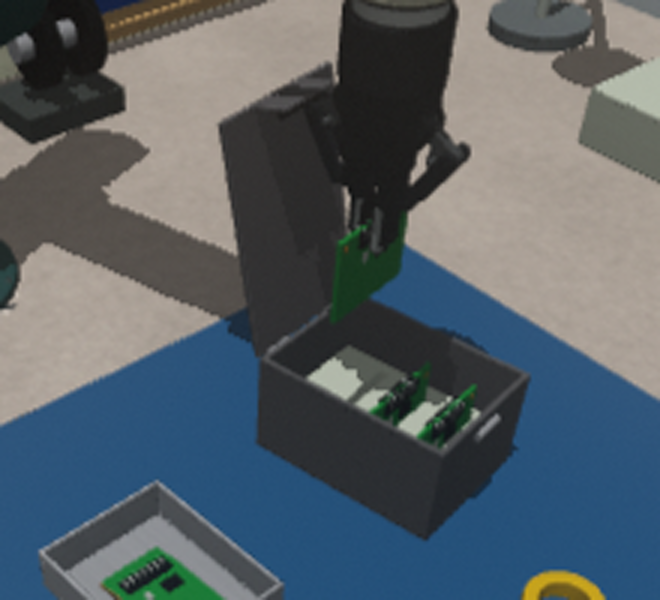

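```bash
python3 - <<'E'
from h import *
for n in("scene0","top0","w2"):
    P=pts(load(n));Q=P[(P[...,0]>.3)&(P[...,0]<.44)&(P[...,1]>.08)&(P[...,1]<.30)&(P[...,2]>.12)]
    for a,b in((.12,.16),(.16,.2),(.2,.24),(.24,.27),(.27,.3)):
        q=Q[(Q[:,2]>a)&(Q[:,2]<b)]
        if len(q): print(n,a,np.percentile(q[:,0],[1,50,99]).round(3),np.percentile(q[:,1],[1,99]).round(3),q[:,2].max().round(3))
E
```

```text
scene0 0.12 [0.379 0.395 0.409] [0.117 0.242] 0.16
scene0 0.16 [0.371 0.386 0.399] [0.115 0.241] 0.2
scene0 0.2 [0.362 0.377 0.391] [0.113 0.24 ] 0.24
scene0 0.24 [0.356 0.371 0.382] [0.112 0.238] 0.27
scene0 0.27 [0.35  0.373 0.394] [0.112 0.237] 0.29
top0 0.12 [0.379 0.392 0.406] [0.116 0.243] 0.16
top0 0.16 [0.371 0.385 0.398] [0.114 0.241] 0.2
top0 0.2 [0.36  0.381 0.39 ] [0.112 0.24 ] 0.24
top0 0.24 [0.353 0.373 0.381] [0.111 0.239] 0.27
top0 0.27 [0.347 0.37  0.392] [0.112 0.236] 0.292
w2 0.12 [0.376 0.389 0.405] [0.118 0.242] 0.16
w2 0.16 [0.369 0.38  0.396] [0.116 0.24 ] 0.2
w2 0.2 [0.362 0.373 0.387] [0.114 0.229] 0.24
w2 0.24 [0.358 0.369 0.379] [0.113 0.215] 0.27
w2 0.27 [0.367 0.382 0.392] [0.112 0.202] 0.291
```

Request:
drive_tool:
  claw: [0,0,0,0,0,0,0,0]
  slide:
    - [0.002,-0.003,0]
    - [0.002,-0.003,-0.05]
    - [0.002,-0.003,-0.1]
    - [0.002,-0.003,-0.15]
    - [0.002,-0.003,-0.18]
    - [0.002,-0.003,-0.18]
    - [0.002,-0.003,-0.18]
    - [0.002,-0.003,-0.18]
  yaw: [0,0,0,0,0,0,0,0]

```text
time: 30.93
tool_pos: [0.456, 0.1893, 0.2772]
tcp_rot: [2.007, 2.415, 0.002]
wrist_force: [0.3, -0.1, -0.7]
width: 0.104
grip_force: 40.6
```

```bash
python3 - <<'E'
from h import *
go(.454,.191,.227,10.6,3)
c=cam("wrist");save(c,"w6",(200,100,420,300),3);f=heldfit(c);print(np.polyval(f,.1911))
E
```

```text
slide [-0.0042  0.0028 -0.1012] yaw 0.0002 now [0.4561 0.1896 0.2776] sd [0.0001 0.0002 0.0003] 10.56 rows 1.2 w 9.0 [-0.2  0.3 -0.3]
held (array([0.4555, 0.1934]), array([15.6, 85.1]), 11.9) zrange [0.1093 0.1266 0.149 ]
line x=0.4527 at y=0.204, angle 10.47 y 0.1512 0.2352 1042
0.45508370517100816
```

View pics/w6.png

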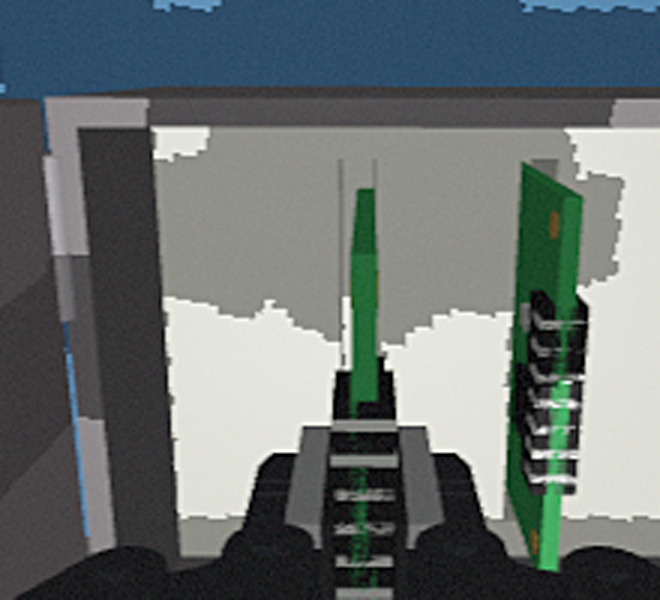

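The board's lower end (crop 355–374) is ~1.5 mm right of the slot centre (340–376).

Request:
drive_tool:
  claw: [0,0,0,0,0,0,0,0]
  slide:
    - [-0.003,0.001,0]
    - [-0.003,0.001,0]
    - [-0.003,0.001,-0.01]
    - [-0.003,0.001,-0.02]
    - [-0.003,0.001,-0.026]
    - [-0.003,0.001,-0.032]
    - [-0.003,0.001,-0.038]
    - [-0.003,0.001,-0.044]
  yaw: [0,0,0,0,0,0,0,0]

```text
time: 31.8
tool_pos: [0.4534, 0.1904, 0.2536]
tcp_rot: [-2.006, -2.418, 0.001]
wrist_force: [-0.6, -0.3, -1.4]
width: 0.108
grip_force: 40.6
```

```bash
python3 - <<'E'
from h import *
go(.454,.191,.229,10.6,3)
E
```

```text
slide [ 0.0016  0.0013 -0.0486] yaw -0.0002 now [0.4532 0.1904 0.2533] sd [0.0001 0.0001 0.0002] 10.63 rows 0.6 w 8.9 [ 0.1 -0.2 -1.9]
```

Request:
drive_tool:
  claw: [0,0,0,0,0,0,0,0]
  slide:
    - [0.001,0,-0.01]
    - [0.001,0,-0.02]
    - [0.001,0,-0.03]
    - [0.001,0,-0.04]
    - [0.001,0,-0.046]
    - [0.001,0,-0.049]
    - [0.001,0,-0.049]
    - [0.001,0,-0.049]
  yaw: [0,0,0,0,0,0,0,0]

```text
time: 32.62
tool_pos: [0.4539, 0.1905, 0.2295]
tcp_rot: [-2.006, -2.418, 0.0]
wrist_force: [-0.8, -0.3, -0.5]
width: 0.108
grip_force: 40.6
```

Request:
drive_tool:
  claw: [22,22,22,22,22,22,22,22]
  slide:
    - [0,0,0]
    - [0,0,0]
    - [0,0,0]
    - [0,0,0.03]
    - [0,0,0.08]
    - [0,0,0.16]
    - [0,0,0.24]
    - [0,0,0.32]
  yaw: [0,0,0,0,0,0,0,0]

```text
time: 33.28
tool_pos: [0.4532, 0.1902, 0.3909]
tcp_rot: [-2.006, -2.417, 0.002]
wrist_force: [1.5, -0.7, 0.2]
width: 0.258
grip_force: 0.0
```

```bash
python3 - <<'E'
from h import *
for n in("scene","top"): c=incase(n)
c=tray()
go(.454,.191,.48,10.6,3)
P=pts(c);Q=P[(P[...,0]>.3)&(P[...,0]<.41)&(P[...,1]>.08)&(P[...,1]<.30)&(P[...,2]>.12)]
for a in(.13,.16,.2,.24,.27):
    q=Q[abs(Q[:,2]-a)<.008]
    if len(q)>5: print(a,np.percentile(q[:,0],[1,50,99]).round(3),np.percentile(q[:,1],[1,99]).round(3))
print(Q[:,2].max(),Q[Q[:,2]>.27].mean(0))
E
```

```text
incase [376. 118.] (array([0.4504, 0.2263]), array([ 4.4, 22.6]), 9.44) [0.0557 0.0775]
incase [389. 126.] (array([0.4971, 0.2204]), array([ 7.6, 48.4]), 3.98) [0.0552 0.0778]
incase [364. 129.] (array([0.4601, 0.1778]), array([ 5.8, 45.2]), 7.71) [0.0553 0.0769]
incase [400. 137.] (array([0.5453, 0.212 ]), array([ 8.8, 85.4]), 10.63) [0.0574 0.0781]
incase [377. 136.] (array([0.5056, 0.1753]), array([ 6.5, 22.7]), 1.29) [0.0562 0.0777]
incase [209. 213.] (array([0.546 , 0.1768]), array([ 3.7, 23.5]), 7.54) [0.0556 0.0806]
incase [184. 217.] (array([0.5363, 0.2342]), array([ 4.7, 24.9]), 0.63) [0.0576 0.0777]
incase [211. 232.] (array([0.5023, 0.1709]), array([ 2. , 17.6]), 10.08) [0.0591 0.08  ]
incase [186. 237.] (array([0.4912, 0.2283]), array([ 1.3, 13. ]), 13.27) [0.0573 0.0783]
tray (array([ 0.5085, -0.0562]), array([151.2, 120.6]), 2.95) 698
slide [-0.0007  0.0007  0.176 ] yaw -0.0002 now [0.4544 0.1906 0.392 ] sd [0.0007 0.0002 0.002 ] 10.63 rows 2.1 w 21.7 [-0.3  0.5 -0. ]
0.13 [0.383 0.397 0.408] [0.118 0.243]
0.16 [0.375 0.39  0.401] [0.116 0.242]
0.2 [0.367 0.381 0.393] [0.114 0.241]
0.24 [0.361 0.373 0.384] [0.112 0.228]
0.27 [0.36  0.371 0.378] [0.111 0.212]
0.32579853347977566 [0.37992113 0.16030274 0.2888587 ]
```

All three whole boards stand in the case (tops at 0.077–0.078 m) and both snapped boards are in the tray, which was knocked 1 cm. Now the lid: straddle its free edge with the open fingers.

Request:
drive_tool:
  claw: [85,85,85,85,85,85,85,85]
  slide:
    - [0,0,0.08]
    - [0,0,0.156]
    - [0,0,0.156]
    - [0,0,0.156]
    - [-0.06,-0.01,0.156]
    - [-0.125,-0.023,0.156]
    - [-0.125,-0.023,0.156]
    - [-0.125,-0.023,0.156]
  yaw: [0,0,0,0,0,0,0,0]

```text
time: 34.25
tool_pos: [0.3899, 0.1786, 0.4648]
tcp_rot: [-2.004, -2.417, 0.006]
wrist_force: [1.2, -0.3, 0.6]
width: 0.996
grip_force: 0.0
```

```bash
python3 - <<'E'
from h import *
c=cam("wrist")
go(.3917,.179,.41,10.6,3)
c=cam("wrist");save(c,"w7")
P=pts(c);Q=P[(P[...,0]>.28)&(P[...,0]<.5)&(P[...,1]>.08)&(P[...,1]<.30)]
for a in(.27,.28,.285,.29,.3,.31,.32,.33):
    q=Q[abs(Q[:,2]-a)<.004]
    if len(q)>5: print(a,len(q),np.percentile(q[:,0],[1,50,99]).round(3),np.percentile(q[:,1],[1,99]).round(3))
E
```

```text
slide [ 5.000e-04  1.000e-04 -1.119e-01] yaw -0.0002 now [0.3914 0.1789 0.4659] sd [0.0004 0.0001 0.0004] 10.64 rows 1.3 w 85.2 [-0.7 -0.6  0.9]
0.27 507 [0.349 0.354 0.373] [0.113 0.238]
0.28 2811 [0.343 0.356 0.37 ] [0.112 0.236]
0.285 5944 [0.344 0.366 0.388] [0.115 0.234]
0.29 2587 [0.365 0.378 0.389] [0.149 0.207]
0.31 432 [0.341 0.431 0.437] [0.161 0.198]
0.32 891 [0.335 0.351 0.444] [0.161 0.198]
0.33 1144 [0.335 0.351 0.444] [0.161 0.198]
```

View pics/w7.png

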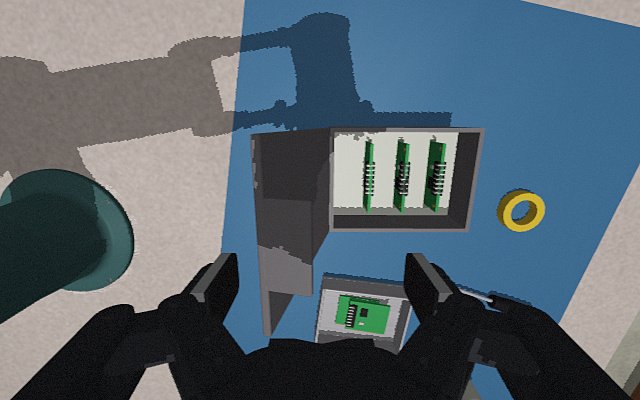

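The lid's free edge (columns 252–312) lies between the open fingers (235 and 410); back off ~8 mm, then lower and swing.

Request:
drive_tool:
  claw: [85,85,85,85,85,85,85,85]
  slide:
    - [-0.016,-0.003,0]
    - [-0.016,-0.003,0]
    - [-0.016,-0.003,0]
    - [-0.016,-0.003,-0.04]
    - [-0.016,-0.003,-0.08]
    - [-0.016,-0.003,-0.112]
    - [-0.016,-0.003,-0.112]
    - [-0.016,-0.003,-0.112]
  yaw: [0,0,0,0,0,0,0,0]

```text
time: 35.17
tool_pos: [0.3832, 0.1774, 0.411]
tcp_rot: [-2.006, -2.417, 0.003]
wrist_force: [-0.7, 0.7, 0.1]
width: 0.996
grip_force: 0.0
```

```bash
python3 - <<'E'
from h import *
go(.3836,.1775,.41,10.6,3)
e=np.array([.983,.182])
s=bot.read_state();t0=np.array([.3836,.1775,.41])
for th in(1.6,1.4,1.2,1.0,.8,.6,.4,.25,.12):
    r=.160; E=r*np.cos(th)-.006*np.sin(th)+.0427; z=.0955+r*np.sin(th)+.006*np.cos(th)
    p=np.r_[np.array([.4015,.181])+E*e,z+.158]
    print(th,((p-s["tool_pos"])/.5).round(3),p.round(3))
E
```

```text
slide [-0.      0.     -0.0041] yaw -0.0002 now [0.3836 0.1775 0.412 ] sd [0.0003 0.0001 0.0008] 10.63 rows 0.0 w 84.9 [0.5 0.4 0.2]
1.6 [0.098 0.018 0.   ] [0.433 0.187 0.413]
1.4 [ 0.161  0.03  -0.002] [0.464 0.193 0.412]
1.2 [ 0.222  0.041 -0.017] [0.495 0.198 0.405]
1.0 [ 0.279  0.052 -0.044] [0.523 0.204 0.391]
0.8 [ 0.33   0.061 -0.081] [0.549 0.208 0.372]
0.6 [ 0.372  0.069 -0.129] [0.57  0.212 0.349]
0.4 [ 0.404  0.075 -0.184] [0.586 0.215 0.321]
0.25 [ 0.421  0.078 -0.229] [0.594 0.217 0.299]
0.12 [ 0.43   0.08  -0.269] [0.599 0.218 0.279]
```

Request:
drive_tool:
  claw: [85,85,85,85,85,85,85,85]
  slide:
    - [0.03,0.006,0]
    - [0.06,0.011,0]
    - [0.098,0.018,0]
    - [0.13,0.024,0]
    - [0.161,0.03,0]
    - [0.19,0.035,-0.008]
    - [0.222,0.041,-0.017]
    - [0.25,0.046,-0.03]
  yaw: [0,0,0,0,0,0,0,0]

```text
time: 35.98
tool_pos: [0.5099, 0.2008, 0.3986]
tcp_rot: [2.005, 2.417, 0.004]
wrist_force: [-1.2, 0.3, 1.9]
width: 0.991
grip_force: 0.8
```

```bash
cat >> h.py <<'E'
def lid(n="scene"):
    c=cam(n);P=pts(c);e=np.array([.983,.182]);q=np.array([-.182,.983])
    d=P[...,:2]-np.array([.4015,.181]);E=d@e;L=d@q;z=P[...,2]-.0955
    m=(abs(L)<.066)&(abs(L)>.03)&(z>.0)&(np.hypot(E,z)<.198)&(np.hypot(E,z)>.03)&(E>-.06)
    a=np.arctan2(z[m],E[m]); print("lid angle",np.percentile(a,[5,25,50,75,95]).round(3),m.sum()); return c
E
python3 - <<'E'
from h import *
c=lid();save(c,"s7",(250,0,470,200),3);lid("top")
go(.523,.204,.391,10.6,3)
E
```

```text
lid angle [0.003 1.058 1.076 1.086 1.114] 565
lid angle [0.011 1.103 1.114 1.149 1.218] 1345
slide [ 0.0274  0.0068 -0.0122] yaw -0.0001 now [0.5093 0.2006 0.3971] sd [0.0006 0.0001 0.0002] 10.61 rows 0.4 w 84.9 [-0.2 -0.2  0.7]
```

Request:
drive_tool:
  claw: [85,85,85,85,85,85,85,85]
  slide:
    - [0.05,0.009,-0.03]
    - [0.079,0.015,-0.055]
    - [0.1,0.019,-0.08]
    - [0.121,0.022,-0.105]
    - [0.139,0.026,-0.13]
    - [0.153,0.029,-0.16]
    - [0.165,0.031,-0.185]
    - [0.173,0.032,-0.21]
  yaw: [0,0,0,0,0,0,0,0]

```text
time: 36.9
tool_pos: [0.595, 0.2166, 0.2917]
tcp_rot: [2.006, 2.418, 0.001]
wrist_force: [-1.5, -0.1, 0.4]
width: 0.992
grip_force: 0.4
```

```bash
python3 - <<'E'
from h import *
lid();lid("top")
go(.599,.218,.277,10.6,3)
E
```

```text
lid angle [0.035 0.224 0.238 0.267 0.341] 1173
lid angle [0.196 0.212 0.231 0.263 0.347] 2303
slide [ 0.0093  0.0034 -0.0268] yaw -0.0002 now [0.5943 0.2163 0.2904] sd [0.0002 0.0001 0.0009] 10.63 rows 0.3 w 84.8 [0.1 0.5 0.5]
```

Request:
drive_tool:
  claw: [85,40,0,0,0,0,0,0]
  slide:
    - [0,0,0.08]
    - [0,0,0.12]
    - [0,0,0.12]
    - [-0.044,-0.007,0.12]
    - [-0.044,-0.007,0.12]
    - [-0.044,-0.007,0.12]
    - [-0.044,-0.007,0.08]
    - [-0.044,-0.007,0.04]
  yaw: [0,0,0,0,0,0,0,0]

```text
time: 37.82
tool_pos: [0.5741, 0.2133, 0.3136]
tcp_rot: [2.004, 2.415, 0.008]
wrist_force: [-0.0, -0.4, -0.8]
width: 0.003
grip_force: 0.0
```

Request:
drive_tool:
  claw: [0,0,0,0,0,0]
  slide:
    - [0,0,-0.02]
    - [0,0,-0.035]
    - [0,0,-0.045]
    - [0,0,-0.055]
    - [0,0,-0.055]
    - [0,0,-0.055]
  yaw: [0,0,0,0,0,0]

```text
time: 38.32
tool_pos: [0.5732, 0.2131, 0.2845]
tcp_rot: [2.006, 2.417, 0.001]
wrist_force: [-0.1, 0.6, 1.1]
width: -0.001
grip_force: 0.0
```

```bash
python3 - <<'E'
from h import *
lid();lid("top")
go(.5725,.2127,.275,10.6,3)
E
```

```text
lid angle [0.053 0.088 0.106 0.136 0.216] 1167
lid angle [0.08  0.096 0.114 0.152 0.241] 2044
slide [-0.0013 -0.0007 -0.0193] yaw -0.0002 now [0.5732 0.213  0.2847] sd [0. 0. 0.] 10.63 rows 0.2 w -0.1 [-0.  -0.9  0.3]
```

Request:
drive_tool:
  claw: [0,0,0,0,0,0]
  slide:
    - [0,0,-0.008]
    - [0,0,-0.016]
    - [0,0,-0.022]
    - [0,0,-0.026]
    - [0,0,-0.026]
    - [0,0,-0.026]
  yaw: [0,0,0,0,0,0]

```text
time: 39.07
tool_pos: [0.5734, 0.2131, 0.2746]
tcp_rot: [2.005, 2.417, 0.002]
wrist_force: [-6.3, -2.1, 18.4]
width: 0.002
grip_force: 9.5
```

```bash
python3 - <<'E'
from h import *
lid();lid("top")
go(.5725,.2127,.275,10.6,3)
E
```

```text
lid angle [0.022 0.039 0.06  0.094 0.175] 1121
lid angle [0.031 0.047 0.067 0.104 0.184] 1988
slide [-0.0017 -0.0008  0.0009] yaw -0.0002 now [0.5733 0.2131 0.2745] sd [0. 0. 0.] 10.64 rows 0.0 w 0.2 [-6.4 -2.  20. ]
```

Request:
drive_tool:
  claw: [0,0,0,0,0,0,0,0]
  slide:
    - [0,0,-0.006]
    - [0,0,-0.008]
    - [0,0,-0.008]
    - [0,0,-0.008]
    - [0,0,0.03]
    - [0,0,0.1]
    - [0,0,0.18]
    - [0,0,0.26]
  yaw: [0,0,0,0,0,0,0,0]

```text
time: 39.98
tool_pos: [0.5722, 0.2127, 0.4008]
tcp_rot: [-2.005, -2.416, 0.004]
wrist_force: [-0.0, 1.1, 0.7]
width: 0.006
grip_force: 0.0
```

Request:
drive_tool:
  claw: [0,0,0,0,0,0,0,0]
  slide:
    - [0,-0.1,0.05]
    - [0,-0.2,0.05]
    - [0,-0.2,0.05]
    - [0,-0.2,0.05]
    - [0,-0.2,0.05]
    - [0,-0.2,0.05]
    - [0,-0.2,0.05]
    - [0,-0.2,0.05]
  yaw: [0,0,0,0,0,0,0,0]

```text
time: 40.65
tool_pos: [0.5728, 0.114, 0.4253]
tcp_rot: [-2.004, -2.418, 0.001]
wrist_force: [-0.4, 0.0, 0.3]
width: -0.004
grip_force: 0.0
```

```bash
python3 - <<'E'
from h import *
go(.5,.2,.4,10.6,2)
e=np.array([.983,.182]);q=np.array([-.182,.983])
for n in("scene","top","wrist"):
    c=cam(n);P=pts(c);d=P[...,:2]-np.array([.4015,.181]);E=d@e;L=d@q;z=P[...,2]
    m=(abs(L)<.06)&(E>.01)&(E<.185)&(z>.09)&(z<.13); f=np.polyfit(E[m],z[m],1); print(n,m.sum(),"angle",f.round(4))
c=tray(); save(c,"s9",(150,50,470,290),2.4)
E
```

```text
slide [-0.1457  0.1721 -0.0507] yaw -0.0006 now [0.5728 0.114  0.4254] sd [0.     0.     0.0001] 10.71 rows 2.8 w 0.1 [0.3 0.1 0.2]
scene 2209 angle [0.0002 0.102 ]
top 1707 angle [-0.0012  0.1023]
wrist 24029 angle [0.0022 0.1019]
tray (array([ 0.5084, -0.0566]), array([151.6, 120.5]), 3.03) 697
```

```bash
python3 - <<'E'
from h import *
for n in("scene","top"):
    c=cam(n);P=pts(c);hsv=cv2.cvtColor(c["color"],cv2.COLOR_RGB2HSV).astype(int)
    g=(hsv[...,0]>40)&(hsv[...,0]<85)&(hsv[...,1]>90)&(P[...,2]<.3)&(P[...,0]>.3)&(P[...,0]<.8)&(abs(P[...,1])<.45)
    d=P[g]-np.array([.5084,-.0566,0]);a=np.radians(3);X=d[:,0]*np.cos(a)+d[:,1]*np.sin(a);Y=-d[:,0]*np.sin(a)+d[:,1]*np.cos(a)
    print(n,g.sum(),np.percentile(X,[0,100]).round(3),np.percentile(Y,[0,100]).round(3),d[:,2].max().round(3))
print(bot.finish_job())
E
```

```text
scene 566 [-0.042  0.046] [-0.03  0.03] 0.023
top 660 [-0.042  0.042] [-0.029  0.027] 0.026
the job is handed in; nothing more can be done
None
```

The job is handed in: the rack is empty, three whole boards stand in the case slots, both snapped boards lie inside the scrap tray, and the lid measures about 0 rad (shut). I moved nothing near the screwdriver, tape or bottle. The hand-in call gave no verdict.

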